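Reload the plate-drying bay

ROBOT

A 6-joint arm with a two-finger parallel gripper is mounted at the origin on the work surface. World frame = base frame: x ahead of the robot, y to its left, z up, the work surface at z = 0. Lengths are in m, angles in rad, forces in N, time in s.
With the tool pointing down it reaches from about 0.35 to 0.975 m from the base axis. Payload 4.9 kg.
Tool frame: the origin (TCP) lies at the very end of the fingers, on their centre line; the grasp point (between the pads) lies 19 mm behind it; z points along the fingers, y is the line along which they close (so a half turn about z gives the same grasp; the last joint's range is limited). The gripper opens to 85 mm and grips with 20 to 120 N. Pads are 22 mm wide; open, the fingers measure 114 mm over their backs; the gripper's body (76 mm by 85 mm) begins 54 mm behind the grasp point. The pads swing forward as they close: fully open they stand 13 mm farther back than shut.
Start: joints at [1.208, 0.053, 1.613, -0, 1.476, -0.119], TCP at [0.151, 0.607, 0.231] pointing down, gripper open.
Joint ranges: [-3.01, 3.01], [-1.01, 2.22], [0.06, 2.58], [-1.02, 4.17], [0.09, 2.62], [-3.14, 3.14]. Speed limits (rad/s): [2.57, 2.57, 3.14, 3.14, 3.14, 3.14].

INTERFACE

Orientations are given as a unit quaternion [w, x, y, z].
In Python, from plant import manip gives the robot as it stands.
- The arm moves only by the tool send_rows, never from a script. Its argument "increments" is a list of rows, each an object of numbers: "claw": the closure, from -1 (fully open) to 1 (shut); "dx", "dy", "dz": the shift along the tool's x, y, z in units of 0.5 m (1.0 is 0.5 m); "yaw": the turn about the tool's z in units of 1.5 rad (1.0 is 1.5 rad). A call has 1 to 20 rows; each row is the pose to reach, as a shift and turn from the pose commanded when the call began, along the tool's axes at that moment; what a row does not reach only later rows make up. A row lasts 1/8 s, in which the tool goes at most 62.5 mm and 10.7 degrees, less where a joint would pass 70% of its speed; a pose out of reach is approached as far as the arm can. A call with a number of a shift or a turn outside -1 to 1 is refused whole. A call with a gripper value outside its range is refused whole. The fingers move at their own pace and stop on an object; the grip force is fixed at half the most. Time passes only in rows, so rows that repeat a pose let the fingers close. It gives the time, the measured TCP pose, the force, the opening and the grip force at its end, in the units of the state.
- manip.state(): the state, without advancing time (a new reading comes with each control period).
- manip.grab_frame(name): name is "scene" or "top" or "wrist"; returns the picture (420x560x3 uint8, red, green, blue); there is no depth.
- manip.camera_params(name): a dict with "camera_matrix" (3x3 intrinsics, pixels), "k1" (the pictures are not rectified: a ray, as slopes to the right and down, at radius r is drawn at 1 + k1 r^2 times it, then the intrinsics apply), "extrinsics" (4x4, takes a point from world to camera coordinates); the wrist camera has in their place "tool_from_camera" (4x4, takes a point from camera to tool coordinates, whose origin is the TCP and whose axes are the flange's). Camera axes: x right, y down, z forward; pixel columns grow to the right and rows downward; lengths in m; the calibration is good to about 2 mm. A picture is of the moment at which its call begins: read the wrist's pose just before it. camera_params takes no time and is no camera call.
- manip.job_done(): hands the job in; it is judged then, once.
The state is a dict: "time": time; "joint_pos": joint angles; "joint_vel": joint speeds; "joint_efforts": joint torques, N m; "tool_pos": TCP position; "tool_rot": TCP orientation; "contact_force": force on the tool from outside, world axes, zero at the start; "ft_torque": the same for the moment, N m; "gripper_width": opening from 0.0 (shut) to 1.0 (fully open); "grasp_force": force on a finger pad.
Only numpy, scipy, OpenCV 4.12 (cv2) and the standard library are available. Lean on these libraries where they do the work, as an engineer would, in place of code of your own. Each camera call takes 0.05 s, during which the arm holds its last target. There are 200 camera calls.

TASK

Reload the drying bay: lay the finished white-framed plate from the bay flat in the blue tray, and lay every black-framed plate face up on an aluminium block of its own in the bay, squarely, its edges flush with the block's all round. When all are in place and let go, push the bay's amber door shut until it clicks home on its catch, and only then press the green start button, never with the door open. Leave the bottles, brush and other things standing about undisturbed.

Things in the scene. Friction and masses are not known exactly. Their poses are not given: they have to be found in the camera images.
- bay: open-topped drying bay, fixed, 226 (x) x 320 (y) x 65 mm high: white 5 mm walls, dark 6 mm floor. Origin: centre of its underside. Door in its +y end (with a fixed strip of wall 38 mm wide at the -x corner); a black box 80 x 70 x 45 mm high with the start button against its -y end. Three blocks stand in a row along y inside
- block_a: aluminium block, fixed in the bay, 56 (x) x 70 (y) x 15 mm high, edges square, top flat; origin: centre of its underside (on the bay floor). The plates have the same outline. Each block may be turned a little
- block_b: as block_a; the finished plate lies on it at the start
- block_c: as block_a
- plate_a: framed glass plate, black frame with amber glass on top, loose, 56 (x) x 70 (y) x 14 mm thick, about 90 g, the glass inset 6 mm from each edge and raised 2 mm above the 12 mm thick frame. Origin: centre of its underside, z up through the glass. May be absent (None). To be laid with its long side along the block's long side, either way round
- plate_b: as plate_a
- plate_c: as plate_a
- finished: the finished plate: as plate_a but with a white frame and dark glass; at the start it lies on block_b
- tray: blue open tray, loose, about 250 g, 150 (x) x 120 (y) x 20 mm high, walls and floor 4 mm. Origin: centre of its underside
- door (a joint): the amber door's angle, rad: 0 shut and home on the catch, growing as it swings outward, away from the bay; most 1.3. It turns freely and stays where it is left. A spring ball catch stops it near 0.06 when pushed lightly; about 4 to 8 N at its free edge carry it past, and it snaps home and stays at 0
- door_hinge (a point): point on the door's upright hinge axis, at the bay's +x +y corner, at the door's mid height (36 mm over the table). At 0 the door runs from here along the bay's -x, 177 mm to its free edge; it opens by swinging the free edge to the bay's +y. The panel is 6 mm thick, from 8 to 64 mm over the table
- door_edge (a point): the middle of the door's free edge, 36 mm over the table
- start (a joint): the green push button's travel, m: 0 up, 0.006 fully down (5 N), springs back; it counts as pressed beyond 0.004
- start_top (a point): centre of the top face of the button (28 mm across), which is pressed straight down
- dropper_jar: small amber jar, 48 mm across, 65 mm high, a bystander; origin: centre of its underside
- canister: black film can, 32 mm across, 50 mm high, a bystander; origin: centre of its underside
- brush: brush lying flat, a bystander
- brown_bottle: brown bottle, 70 mm across, 190 mm high, a bystander; origin: centre of its underside
- white_bottle: white bottle, 44 mm across, 100 mm high, a bystander; origin: centre of its underside
- beaker: clear beaker, 70 mm across, 85 mm high, a bystander; origin: centre of its underside
- mug: white mug, 72 mm across, 80 mm high, a bystander; origin: centre of its underside

How it is judged:
By the outcome, as a careful person would: the job done as asked, in the order asked, and still so for the second after the job is handed in, with the robot touching nothing.
Of plate_a, plate_b, plate_c only 2 to 3 are there at a start; the rules pass over those that are not, and their reading is None.
At some moment in a run one of plate_a, plate_b, plate_c, tray may be knocked a few centimetres aside while the robot is not near it.
Once in a run the grip may slacken for a moment while it holds something.
It also fails if it takes over 210 s, if anything falls off the work surface, if the arm or the gripper's body presses on something with over 40 N, if the wrist force passes 120 N, or if a joint passes its speed limit or range.

## Working session

There is one attempt and no reset: what is moved stays moved. The work goes in short steps, Python scripts to look and compute and a tool call to move; the robot and the scene stay as the last step left them, time stands still between calls to the robot, and variables do not carry over. Pictures are saved under pics/ and viewed, at most 14 in all, crops included, and the job is handed in when it is done.

Besides the shell and the picture viewer there is one more tool, called after "Request:" by a JSON object that holds its "method" and its "body", one argument or row to a line. send_rows: Moves the arm, as the interface text tells. Shifts and turns lie within -1 to 1; 1 stands for 0.5 m of shift or 1.5 rad of turn. Its arguments: {"type":"object","properties":{"increments":{"type":"array","items":{"type":"object","properties":{"claw":{"type":"number"},"dx":{"type":"number"},"dy":{"type":"number"},"dz":{"type":"number"},"yaw":{"type":"number"}}}}},"required":["increments"]}

```bash
ls; mkdir -p pics
python3 - <<'E'
from plant import manip
import cv2,numpy as np
s=manip.state();print(s)
for n in("scene","top","wrist"):
    im=manip.grab_frame(n);cv2.imwrite(f"pics/{n}0.png",im[:,:,::-1]);p=manip.camera_params(n);print(n,{k:np.round(v,4).tolist() for k,v in p.items()})
E
```

```text
pics
{'time': 0.0, 'joint_pos': array([ 1.20802472e+00,  5.33515137e-02,  1.61431309e+00, -8.84230859e-06,
        1.47600101e+00, -1.18981981e-01]), 'joint_vel': array([ 0.00042425, -0.00024864, -0.00111145, -0.00085863,  0.00138339,
       -0.00088504]), 'joint_efforts': array([ 1.54421876e-03, -3.93671572e+01, -3.70179927e+01, -1.34242509e-05,
        6.82651356e-03, -8.07583206e-06]), 'tool_pos': array([0.15062897, 0.60592621, 0.23005494]), 'tool_rot': array([-2.42982119e-04,  1.21592695e-01,  9.92579539e-01, -1.00760287e-03]), 'contact_force': array([ 0.51712068, -0.04323209,  0.0176938 ]), 'ft_torque': array([-0.01502337, -0.00679521, -0.02944488]), 'grasp_force': 0.0, 'gripper_width': 0.9962322636506574}
scene {'camera_matrix': [[391.4001, 0.0, 279.8393], [0.0, 391.4001, 205.9631], [0.0, 0.0, 1.0]], 'k1': 0.0056, 'extrinsics': [[-0.3397, 0.9404, -0.0138, 0.1839], [0.5509, 0.1871, -0.8134, -0.2808], [-0.7623, -0.2839, -0.5816, 1.594], [0.0, 0.0, 0.0, 1.0]]}
top {'camera_matrix': [[516.8909, 0.0, 281.21], [0.0, 516.8909, 202.525], [0.0, 0.0, 1.0]], 'k1': -0.1888, 'extrinsics': [[0.0266, -0.9996, 0.007, -0.0171], [-0.9943, -0.0271, -0.1031, 0.562], [0.1032, -0.0042, -0.9946, 1.2992], [0.0, 0.0, 0.0, 1.0]]}
wrist {'camera_matrix': [[311.4733, 0.0, 282.1033], [0.0, 311.4733, 215.2065], [0.0, 0.0, 1.0]], 'k1': -0.0309, 'tool_from_camera': [[-0.0001, -0.9644, -0.2645, 0.0669], [1.0, -0.0001, 0.0001, -0.0006], [-0.0001, -0.2645, 0.9644, -0.1433], [0.0, 0.0, 0.0, 1.0]]}
```

View pics/top0.png

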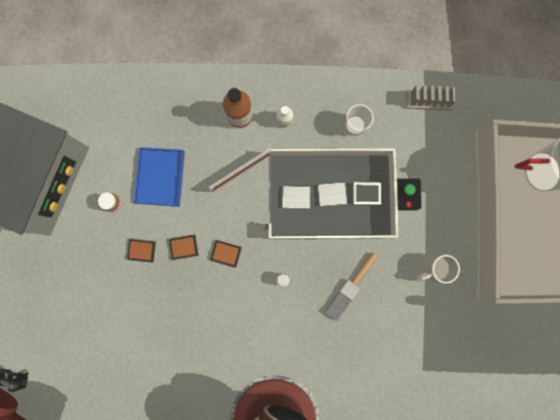

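View pics/scene0.png

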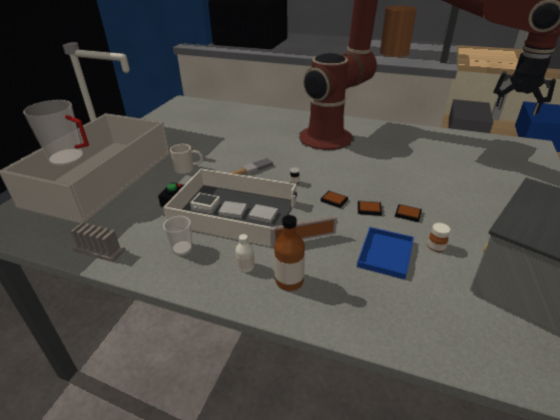

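```bash
cat > h.py <<'E'
import numpy as np,cv2
from scipy.spatial.transform import Rotation as R
from plant import manip
def toolT(s):
    T=np.eye(4);q=s["tool_rot"];T[:3,:3]=R.from_quat([q[1],q[2],q[3],q[0]]).as_matrix();T[:3,3]=s["tool_pos"];return T
def cam(n,s=None):
    "K, dist, camera-from-world"
    p=manip.camera_params(n)
    E=p["extrinsics"] if n!="wrist" else np.linalg.inv(toolT(s)@np.array(p["tool_from_camera"]))
    return np.array(p["camera_matrix"]),np.array([p["k1"],0,0,0.]),np.array(E)
def p2w(c,px,z):
    K,d,E=c;u=cv2.undistortPoints(np.array(px,float).reshape(-1,1,2),K,d)[:,0]
    r=np.c_[u,np.ones(len(u))]@E[:3,:3];o=-E[:3,:3].T@E[:3,3]
    return o+r*((z-o[2])/r[:,2])[:,None]
def w2p(c,X):
    K,d,E=c;return cv2.projectPoints(np.array(X,float).reshape(-1,1,3),cv2.Rodrigues(E[:3,:3])[0],E[:3,3],K,d)[0][:,0]
def shot(n,f):
    s=manip.state();im=manip.grab_frame(n)[:,:,::-1].copy();cv2.imwrite(f"pics/{f}.png",im);return im,cam(n,s),s
def rect(c,mask,z,amin=100):
    "min-area rects of the blobs in a mask, in world at height z: centre, sides, angle of the long side"
    out=[]
    for k in cv2.findContours(mask.astype(np.uint8),cv2.RETR_EXTERNAL,cv2.CHAIN_APPROX_NONE)[0]:
        if cv2.contourArea(k)<amin: continue
        w=p2w(c,k[:,0],z)[:,:2].astype(np.float32)
        (cx,cy),(a,b),t=cv2.minAreaRect(w*1000)
        if a<b:a,b,t=b,a,t+90
        out.append((round(cx/1000,4),round(cy/1000,4),round(a,1),round(b,1),round((t+90)%180-90,1),k[:,0].mean(0).round(0).tolist()))
    return out
E
python3 - <<'E'
from h import *
im=cv2.imread("pics/top0.png");c=cam("top");hsv=cv2.cvtColor(im,cv2.COLOR_BGR2HSV);H,S,V=cv2.split(hsv)
print("amber",*rect(c,(H<18)&(S>130)&(V>60),.014,80),sep="\n")
print("blue",*rect(c,(H>105)&(H<130)&(S>150),.02,300),sep="\n")
print("green",*rect(c,(H>45)&(H<80)&(S>120),.045,20),sep="\n")
m=(V>150)&(S<60);print("white",*rect(c,m,.021,200),sep="\n")
for n,p,z in [("bay",[(271,150),(394,150),(397,237),(270,237)],.065),("door",[(269,152),(211,189)],.064),("can,jar",[(283,280),(108,202)],.05),("start",[(410,189)],.05)]:print(n,p2w(c,p,z).round(3).tolist())
cv2.imwrite("pics/topz.png",cv2.resize(im[130:290,120:430],None,fx=2.55,fy=2.55,interpolation=cv2.INTER_CUBIC))
E
```

```text
amber
(-0.0336, 0.7352, 65.6, 49.4, -81.5, [8.0, 411.0])
(0.4282, 0.1388, 58.1, 43.6, 75.9, [225.0, 253.0])
(0.4291, 0.3626, 58.3, 44.0, 85.3, [140.0, 250.0])
(0.4413, 0.2503, 58.3, 44.2, -78.1, [183.0, 247.0])
(0.6915, -0.6944, 101.3, 25.3, -87.3, [531.0, 163.0])
(0.8213, 0.1215, 68.0, 62.5, -66.0, [237.0, 105.0])
blue
(0.623, 0.322, 143.8, 117.2, -2.3, [165.0, 178.0])
green
(0.6048, -0.3321, 24.7, 23.8, -44.6, [410.0, 189.0])
white
(0.5668, -0.6794, 487.1, 203.8, -0.4, [527.0, 190.0])
(0.5651, 0.0275, 1625.8, 1188.9, -89.4, [265.0, 161.0])
bay [[0.691, 0.028, 0.065], [0.702, -0.287, 0.065], [0.479, -0.295, 0.065], [0.472, 0.024, 0.065]]
door [[0.686, 0.032, 0.064], [0.588, 0.176, 0.064]]
can,jar [[0.365, -0.012, 0.05], [0.549, 0.445, 0.05]]
start [[0.604, -0.332, 0.05]]
```

View pics/topz.png

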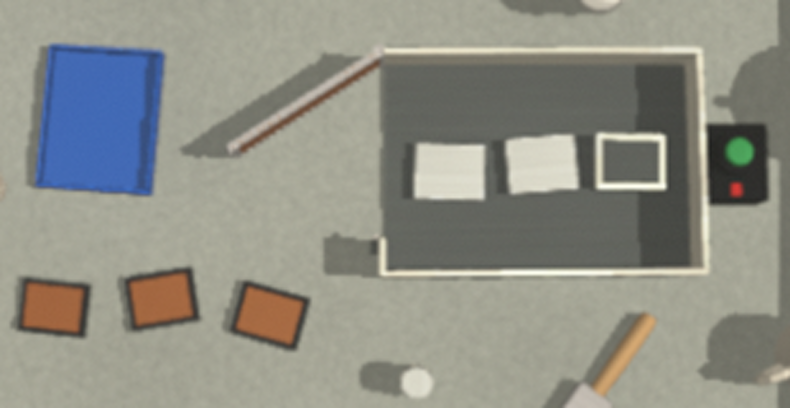

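```bash
cat >> h.py <<'E'
def go(pos,psi,s=None):
    "increments to put TCP at pos with tool y at world angle psi (deg)"
    T=toolT(s or manip.state());d=T[:3,:3].T@(np.array(pos)-T[:3,3])/.5
    y=np.degrees(np.arctan2(T[1,1],T[0,1]));t=(y-psi+180)%360-180
    print("d",d.round(4).tolist(),"yaw",round(np.radians(t)/1.5,4),"now",T[:3,3].round(4).tolist(),"psi",round(y,2))
E
python3 - <<'E'
from h import *
c=cam("top")
P=[(281.5,183),(310,182.5),(311,207),(283,208)]
z=lambda x,y:(120+x/2.55,130+y/2.55)
for n,q,h in [("fin",[(597,134),(664,134),(665,188),(597,188)],.033),("mid",[(504,138),(574,134),(580,189),(510,194)],.021),("left",[(416,143),(486,145),(485,200),(414,199)],.021)]:
    w=p2w(c,[z(*p) for p in q],h)[:,:2];print(n,w.mean(0).round(4),cv2.minAreaRect((w*1000).astype(np.float32)))
go((.5,.2,.2),0)
E
```

```text
fin [ 0.5924 -0.224 ] ((592.442138671875, -223.79855346679688), (55.238250732421875, 69.77212524414062), 1.5539624691009521)
mid [ 0.5885 -0.1348] ((588.7233276367188, -134.73226928710938), (57.607421875, 73.25059509277344), 5.633505821228027)
left [ 0.5777 -0.0415] ((577.4796752929688, -41.39583969116211), (71.98406219482422, 57.2582893371582), 89.94620513916016)
d [-0.874, -0.6194, 0.0615] yaw 0.8847 now [0.1507, 0.606, 0.2303] psi 76.03
```

Request:
{"method": "send_rows", "body": {
  "increments": [
    {"dx": -0.874,"dy": -0.619,"dz": 0.06,"yaw": 0.885,"claw": -1},
    {"dx": -0.874,"dy": -0.619,"dz": 0.06,"yaw": 0.885,"claw": -1},
    {"dx": -0.874,"dy": -0.619,"dz": 0.06,"yaw": 0.885,"claw": -1},
    {"dx": -0.874,"dy": -0.619,"dz": 0.06,"yaw": 0.885,"claw": -1},
    {"dx": -0.874,"dy": -0.619,"dz": 0.06,"yaw": 0.885,"claw": -1},
    {"dx": -0.874,"dy": -0.619,"dz": 0.06,"yaw": 0.885,"claw": -1},
    {"dx": -0.874,"dy": -0.619,"dz": 0.06,"yaw": 0.885,"claw": -1},
    {"dx": -0.874,"dy": -0.619,"dz": 0.06,"yaw": 0.885,"claw": -1},
    {"dx": -0.874,"dy": -0.619,"dz": 0.06,"yaw": 0.885,"claw": -1},
    {"dx": -0.874,"dy": -0.619,"dz": 0.06,"yaw": 0.885,"claw": -1}
  ]
}}

```text
time: 1.4
tool_pos: [0.5012, 0.1987, 0.2007]
tool_rot: [-0.0, 0.709, 0.706, -0.001]
contact_force: [0.2, 0.3, 0.2]
gripper_width: 1.004
grasp_force: 0.0
```

```bash
python3 -c "
from h import *
go((.592,-.224,.15),1.5)"
```

```text
d [-0.8445, 0.1856, 0.1015] yaw -0.0204 now [0.5012, 0.1987, 0.2007] psi -0.26
```

Request:
{"method": "send_rows", "body": {
  "increments": [
    {"dx": -0.845,"dy": 0.186,"dz": 0.05,"yaw": -0.02,"claw": -1},
    {"dx": -0.845,"dy": 0.186,"dz": 0.05,"yaw": -0.02,"claw": -1},
    {"dx": -0.845,"dy": 0.186,"dz": 0.05,"yaw": -0.02,"claw": -1},
    {"dx": -0.845,"dy": 0.186,"dz": 0.05,"yaw": -0.02,"claw": -1},
    {"dx": -0.845,"dy": 0.186,"dz": 0.05,"yaw": -0.02,"claw": -1},
    {"dx": -0.845,"dy": 0.186,"dz": 0.05,"yaw": -0.02,"claw": -1},
    {"dx": -0.845,"dy": 0.186,"dz": 0.1,"yaw": -0.02,"claw": -1},
    {"dx": -0.845,"dy": 0.186,"dz": 0.1,"yaw": -0.02,"claw": -1},
    {"dx": -0.845,"dy": 0.186,"dz": 0.1,"yaw": -0.02,"claw": -1},
    {"dx": -0.845,"dy": 0.186,"dz": 0.1,"yaw": -0.02,"claw": -1},
    {"dx": -0.845,"dy": 0.186,"dz": 0.1,"yaw": -0.02,"claw": -1}
  ]
}}

```text
time: 2.78
tool_pos: [0.5935, -0.2206, 0.1524]
tool_rot: [0.001, 0.696, 0.718, 0.0]
contact_force: [-0.1, -0.4, -0.5]
gripper_width: 1.002
grasp_force: 0.0
```

```bash
python3 -c "
from h import *
im,c,s=shot('wrist','w1');print(s['tool_pos'],w2p(c,[[.592,-.224,.033],[.589,-.135,.021]]))"
```

```text
[ 0.59352841 -0.22058712  0.15244575] [[280.17651627 212.54776681]
 [279.81126327 106.07095786]]
```

View pics/w1.png

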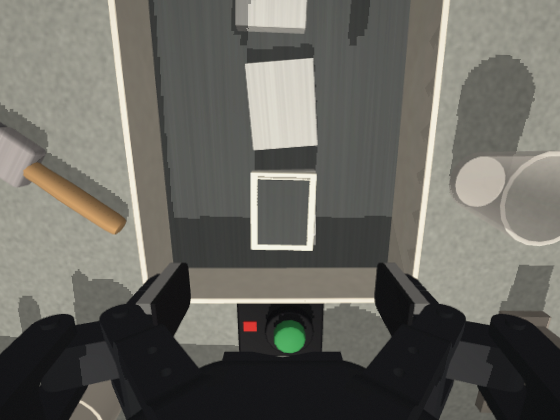

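```bash
cat >> h.py <<'E'
from scipy.optimize import least_squares
def fit(c,mask,z,near,a=.070,b=.056,rad=.03):
    "robust pose of an a x b rectangle near (x,y): cx,cy,psi(deg; of the short side, near 0), rms mm, grow mm"
    best=None
    for k in cv2.findContours(mask.astype(np.uint8),cv2.RETR_EXTERNAL,cv2.CHAIN_APPROX_NONE)[0]:
        if cv2.contourArea(k)<200: continue
        w=p2w(c,k[:,0],z)[:,:2];m,(p,q),t=cv2.minAreaRect((w*1000).astype(np.float32));m=np.array(m)/1000
        if np.hypot(*(m-near))<rad and (best is None or len(w)>len(best[0])):
            if p>q:t+=90
            best=w,m,(t+90)%180-90,(p,q)
    if best is None:return None
    w,m,t,pq=best
    def f(v):
        cs,sn=np.cos(v[2]),np.sin(v[2]);d=(w-v[:2])@np.array([[cs,-sn],[sn,cs]])
        e=np.abs(d)-np.array([b/2,a/2])-v[3];return e.max(1)*1e3
    r=least_squares(f,[*m,np.radians(t),0],loss="soft_l1",f_scale=.5,x_scale=[1e-3,1e-3,.01,1e-3])
    return r.x[:2].round(4).tolist(),round(np.degrees(r.x[2]),2),"rms",round(float(np.sqrt(np.mean(r.fun**2))),2),"grow",round(r.x[3]*1e3,2),"mar",np.round(pq,1).tolist()
def white(im,th=150):
    h=cv2.cvtColor(im,cv2.COLOR_BGR2HSV);return (h[...,2]>th)&(h[...,1]<70)
E
python3 - <<'E'
from h import *
im=cv2.imread("pics/w1.png");c=cam("wrist",manip.state())
for th in(140,170,190):
    m=white(im,th);print(th,fit(c,m,.033,(.592,-.224)),fit(c,m,.021,(.589,-.135)),fit(c,m,.021,(.578,-.0415)))
r,ps=fit(c,white(im),.033,(.592,-.224))[:2];go((*r,.13),ps)
E
```

```text
140 ([0.5938, -0.2237], np.float64(0.92), 'rms', 0.42, 'grow', np.float64(-0.15), 'mar', [57.5, 70.3]) ([0.5905, -0.1344], np.float64(6.3), 'rms', 0.25, 'grow', np.float64(-0.57), 'mar', [55.8, 69.6]) ([0.5817, -0.0675], np.float64(-75.78), 'rms', 3.93, 'grow', np.float64(-13.37), 'mar', [55.1, 22.8])
170 ([0.5939, -0.2239], np.float64(0.48), 'rms', 0.31, 'grow', np.float64(-0.49), 'mar', [56.5, 69.7]) ([0.5904, -0.1344], np.float64(6.31), 'rms', 0.25, 'grow', np.float64(-0.82), 'mar', [55.0, 69.3]) ([0.585, -0.0653], np.float64(-98.04), 'rms', 2.73, 'grow', np.float64(-16.4), 'mar', [45.2, 19.9])
190 ([0.5938, -0.224], np.float64(0.48), 'rms', 0.3, 'grow', np.float64(-0.63), 'mar', [56.1, 69.4]) ([0.5904, -0.1345], np.float64(6.28), 'rms', 0.26, 'grow', np.float64(-0.97), 'mar', [54.8, 69.1]) ([0.5848, -0.0658], np.float64(-87.85), 'rms', 3.05, 'grow', np.float64(-17.75), 'mar', [45.0, 19.2])
d [-0.006, 0.0003, 0.0446] yaw 0.0109 now [0.5934, -0.2208, 0.1523] psi 1.78
```

Request:
{"method": "send_rows", "body": {
  "increments": [
    {"dx": -0.006,"dy": 0.0,"dz": 0.12,"yaw": 0.014,"claw": -1},
    {"dx": -0.006,"dy": 0.0,"dz": 0.2,"yaw": 0.014,"claw": -1},
    {"dx": -0.006,"dy": 0.0,"dz": 0.25,"yaw": 0.014,"claw": -1},
    {"dx": -0.006,"dy": 0.0,"dz": 0.267,"yaw": 0.014,"claw": -1},
    {"dx": -0.006,"dy": 0.0,"dz": 0.267,"yaw": 0.014,"claw": -1},
    {"dx": -0.006,"dy": 0.0,"dz": 0.267,"yaw": 0.014,"claw": 1},
    {"dx": -0.006,"dy": 0.0,"dz": 0.267,"yaw": 0.014,"claw": 1},
    {"dx": -0.006,"dy": 0.0,"dz": 0.267,"yaw": 0.014,"claw": 1},
    {"dx": -0.006,"dy": 0.0,"dz": 0.267,"yaw": 0.014,"claw": 1},
    {"dx": -0.006,"dy": 0.0,"dz": 0.267,"yaw": 0.014,"claw": 1}
  ]
}}

```text
time: 4.08
tool_pos: [0.5946, -0.2256, 0.0201]
tool_rot: [0.002, 0.704, 0.71, 0.001]
contact_force: [0.4, -0.1, 6.4]
gripper_width: 0.636
grasp_force: 65.2
```

```bash
python3 -c "
from h import *
im,c,s=shot('wrist','w2');print(s['contact_force'],s['gripper_width']);go((.59,-.224,.16),0)
print(fit(c,white(im,170),.033,(.592,-.224)))"
```

```text
[ 0.4434272  -0.12926171  6.42981273] 0.6357308414293072
d [0.0029, -0.0083, -0.2799] yaw 0.0057 now [0.5946, -0.2256, 0.0201] psi 0.49
([0.5945, -0.2238], np.float64(0.5), 'rms', 0.34, 'grow', np.float64(-0.4), 'mar', [55.9, 69.9])
```

View pics/w2.png

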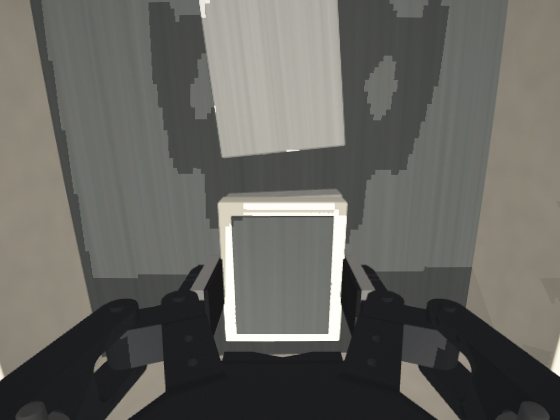

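Request:
{"method": "send_rows", "body": {
  "increments": [
    {"dx": 0.0,"dy": 0.0,"dz": -0.05,"claw": 1},
    {"dx": 0.0,"dy": 0.0,"dz": -0.15,"claw": 1},
    {"dx": 0.0,"dy": 0.0,"dz": -0.25,"claw": 1},
    {"dx": 0.1,"dy": 0.0,"dz": -0.28,"claw": 1},
    {"dx": 0.2,"dy": 0.0,"dz": -0.28,"claw": 1},
    {"dx": 0.3,"dy": 0.0,"dz": -0.28,"claw": 1},
    {"dx": 0.4,"dy": 0.0,"dz": -0.28,"claw": 1},
    {"dx": 0.5,"dy": 0.0,"dz": -0.28,"claw": 1},
    {"dx": 0.6,"dy": 0.0,"dz": -0.28,"claw": 1},
    {"dx": 0.7,"dy": 0.0,"dz": -0.28,"claw": 1},
    {"dx": 0.8,"dy": 0.0,"dz": -0.28,"claw": 1},
    {"dx": 0.8,"dy": 0.0,"dz": -0.28,"claw": 1},
    {"dx": 0.8,"dy": 0.0,"dz": -0.28,"claw": 1}
  ]
}}

```text
invalid input
```

Run:
```python
from h import *
im,c,s=shot('top','t2');H,S,V=cv2.split(cv2.cvtColor(im,cv2.COLOR_BGR2HSV));
print(*rect(c,(H>105)&(H<130)&(S>120),.012,300),sep="\n")
print(*rect(c,(H<18)&(S>130)&(V>60),.014,80),sep="\n")
im,c,s=shot('wrist','w3');H,S,V=cv2.split(cv2.cvtColor(im,cv2.COLOR_BGR2HSV))
print("wr",*rect(c,(H>105)&(H<130)&(S>120),.015,300),sep="\n")
T=toolT(s);print(s["gripper_width"],s["grasp_force"])
print(fit(c,white(im,160),s['tool_pos'][2]+.013,s['tool_pos'][:2]));go((.623,.322,.16),-2)
```

```text
(0.6253, 0.324, 148.1, 121.0, -2.3, [159.0, 177.0])
(0.0402, 0.2054, 229.6, 94.3, -86.8, [197.0, 405.0])
(0.0738, -0.03, 242.3, 143.0, -88.6, [286.0, 400.0])
(0.4283, 0.1391, 58.8, 45.0, 76.0, [225.0, 253.0])
(0.429, 0.3625, 59.3, 44.1, 85.8, [140.0, 250.0])
(0.4412, 0.2503, 59.5, 45.3, -78.8, [183.0, 247.0])
(0.3762, -0.1951, 517.2, 120.3, -14.9, [354.0, 285.0])
(0.5739, -0.3385, 144.5, 17.5, -23.2, [410.0, 200.0])
(0.6938, -0.6941, 100.9, 25.2, -68.3, [532.0, 163.0])
(0.8221, 0.1219, 67.6, 63.4, -69.5, [236.0, 105.0])
wr
0.6352127709950522 65.1975953578949
([0.5945, -0.2234], np.float64(0.45), 'rms', 0.47, 'grow', np.float64(-0.18), 'mar', [55.9, 71.2])
d [1.0943, 0.067, -0.2815] yaw 0.029 now [0.5946, -0.2257, 0.0201] psi 0.49
```

Request:
{"method": "send_rows", "body": {
  "increments": [
    {"dx": 0.0,"dy": 0.0,"dz": -0.05,"yaw": 0,"claw": 1},
    {"dx": 0.0,"dy": 0.0,"dz": -0.15,"yaw": 0,"claw": 1},
    {"dx": 0.0,"dy": 0.0,"dz": -0.25,"yaw": 0,"claw": 1},
    {"dx": 0.1,"dy": 0.0,"dz": -0.28,"yaw": 0,"claw": 1},
    {"dx": 0.2,"dy": 0.0,"dz": -0.28,"yaw": 0,"claw": 1},
    {"dx": 0.3,"dy": 0.0,"dz": -0.28,"yaw": 0,"claw": 1},
    {"dx": 0.4,"dy": 0.0,"dz": -0.28,"yaw": 0,"claw": 1},
    {"dx": 0.5,"dy": 0.0,"dz": -0.28,"yaw": 0,"claw": 1},
    {"dx": 0.6,"dy": 0.0,"dz": -0.28,"yaw": 0,"claw": 1},
    {"dx": 0.7,"dy": 0.0,"dz": -0.28,"yaw": 0,"claw": 1},
    {"dx": 0.8,"dy": 0.0,"dz": -0.28,"yaw": 0,"claw": 1},
    {"dx": 0.8,"dy": 0.0,"dz": -0.28,"yaw": 0,"claw": 1},
    {"dx": 0.8,"dy": 0.0,"dz": -0.28,"yaw": 0,"claw": 1}
  ]
}}

```text
time: 5.85
tool_pos: [0.5894, 0.1749, 0.1574]
tool_rot: [-0.0, 0.704, 0.71, -0.0]
contact_force: [-0.7, 1.0, -0.9]
gripper_width: 0.635
grasp_force: 64.5
```

Run:
```python
from h import *
im,c,s=shot('top','t2');H,S,V=cv2.split(cv2.cvtColor(im,cv2.COLOR_BGR2HSV));
print(*rect(c,(H>105)&(H<130)&(S>120),.012,300),sep="\n")
im,c,s=shot('wrist','w3')
print(s["gripper_width"],s["grasp_force"],s["contact_force"])
print(fit(c,white(im,160),s['tool_pos'][2]+.013,s['tool_pos'][:2]));go((.625,.324,.16),-2)
```

```text
(0.6264, 0.3686, 148.5, 43.3, 3.0, [143.0, 177.0])
0.6349781380864096 64.46285605430603 [-0.51149153 -0.10146437 -0.98632322]
([0.5895, 0.1758], np.float64(0.3), 'rms', 0.32, 'grow', np.float64(-0.71), 'mar', [56.2, 68.9])
d [0.2994, 0.0729, -0.005] yaw 0.0281 now [0.5897, 0.174, 0.1576] psi 0.41
```

Request:
{"method": "send_rows", "body": {
  "increments": [
    {"dx": 0.1,"dy": 0.03,"dz": 0.0,"yaw": 0.028,"claw": 1},
    {"dx": 0.2,"dy": 0.06,"dz": 0.0,"yaw": 0.028,"claw": 1},
    {"dx": 0.296,"dy": 0.073,"dz": 0.0,"yaw": 0.028,"claw": 1},
    {"dx": 0.296,"dy": 0.073,"dz": 0.05,"yaw": 0.028,"claw": 1},
    {"dx": 0.296,"dy": 0.073,"dz": 0.15,"yaw": 0.028,"claw": 1},
    {"dx": 0.296,"dy": 0.073,"dz": 0.22,"yaw": 0.028,"claw": 1},
    {"dx": 0.296,"dy": 0.073,"dz": 0.27,"yaw": 0.028,"claw": 1},
    {"dx": 0.296,"dy": 0.073,"dz": 0.29,"yaw": 0.028,"claw": 1},
    {"dx": 0.296,"dy": 0.073,"dz": 0.303,"yaw": 0.028,"claw": 1},
    {"dx": 0.296,"dy": 0.073,"dz": 0.303,"yaw": 0.028,"claw": 1},
    {"dx": 0.296,"dy": 0.073,"dz": 0.303,"yaw": 0.028,"claw": 1}
  ]
}}

```text
time: 7.32
tool_pos: [0.626, 0.3238, 0.0079]
tool_rot: [0.0, 0.719, 0.695, 0.001]
contact_force: [-0.6, 0.3, -1.2]
gripper_width: 0.631
grasp_force: 68.3
```

Run:
```python
from h import *
im,c,s=shot('wrist','w4');print(s["grasp_force"],s["contact_force"]);
print(fit(c,white(im,160),s['tool_pos'][2]+.013,s['tool_pos'][:2]));go((.625,.324,.16),-2)
```

```text
68.28315854072571 [-0.60612403  0.32280439 -1.17182682]
([0.6258, 0.3256], np.float64(-1.9), 'rms', 0.3, 'grow', np.float64(-0.51), 'mar', [69.3, 55.9])
d [0.0005, -0.001, -0.3044] yaw 0.001 now [0.6258, 0.3238, 0.0078] psi -1.92
```

View pics/w4.png

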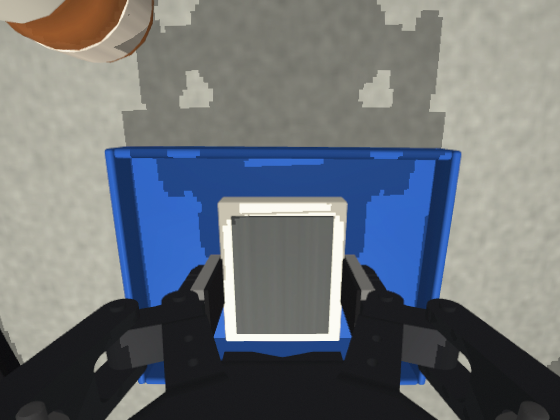

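Request:
{"method": "send_rows", "body": {
  "increments": [
    {"dx": 0,"dy": 0,"dz": 0.005,"yaw": 0,"claw": 1},
    {"dx": 0,"dy": 0,"dz": 0.008,"yaw": 0,"claw": 1},
    {"dx": 0,"dy": 0,"dz": 0.008,"yaw": 0,"claw": 1},
    {"dx": 0,"dy": 0,"dz": 0.008,"yaw": 0,"claw": -0.6},
    {"dx": 0,"dy": 0,"dz": 0.008,"yaw": 0,"claw": -0.6},
    {"dx": 0,"dy": 0,"dz": 0.008,"yaw": 0,"claw": -0.6},
    {"dx": 0,"dy": 0,"dz": -0.1,"yaw": 0,"claw": -0.6},
    {"dx": 0,"dy": 0,"dz": -0.23,"yaw": 0,"claw": -0.6},
    {"dx": 0,"dy": 0,"dz": -0.23,"yaw": 0,"claw": -0.6},
    {"dx": 0,"dy": 0,"dz": -0.23,"yaw": 0,"claw": -0.6},
    {"dx": 0,"dy": 0,"dz": -0.23,"yaw": 0,"claw": -1}
  ]
}}

```text
time: 8.75
tool_pos: [0.6236, 0.3229, 0.1187]
tool_rot: [-0.001, 0.719, 0.695, -0.002]
contact_force: [0.5, 0.1, -0.3]
gripper_width: 0.982
grasp_force: 0.0
```

Run:
```python
from h import *
im,c,s=shot('wrist','w5');print(s["grasp_force"],s["contact_force"]);
print(fit(c,white(im,160),.016,s['tool_pos'][:2]),s['tool_pos']);go((.428,.139,.124),-14)
```

```text
0.0 [ 0.49249675  0.0572235  -0.30454873]
([0.6253, 0.3251], np.float64(-1.91), 'rms', 0.36, 'grow', np.float64(-0.63), 'mar', [68.3, 56.3]) [0.62360293 0.32285497 0.11865165]
d [-0.3807, -0.3787, -0.0088] yaw 0.1406 now [0.6236, 0.3229, 0.1185] psi -1.92
```

Request:
{"method": "send_rows", "body": {
  "increments": [
    {"dx": -0.38,"dy": -0.379,"dz": -0.009,"yaw": 0.14,"claw": -1},
    {"dx": -0.38,"dy": -0.379,"dz": -0.009,"yaw": 0.14,"claw": -1},
    {"dx": -0.38,"dy": -0.379,"dz": -0.009,"yaw": 0.14,"claw": -1},
    {"dx": -0.38,"dy": -0.379,"dz": -0.009,"yaw": 0.14,"claw": -1},
    {"dx": -0.38,"dy": -0.379,"dz": -0.009,"yaw": 0.14,"claw": -1},
    {"dx": -0.38,"dy": -0.379,"dz": -0.009,"yaw": 0.14,"claw": -1},
    {"dx": -0.38,"dy": -0.379,"dz": -0.009,"yaw": 0.14,"claw": -1},
    {"dx": -0.38,"dy": -0.379,"dz": -0.009,"yaw": 0.14,"claw": -1}
  ]
}}

```text
time: 9.8
tool_pos: [0.4298, 0.1404, 0.1257]
tool_rot: [-0.0, 0.788, 0.616, -0.0]
contact_force: [-0.2, 0.0, -0.1]
gripper_width: 1.001
grasp_force: 0.0
```

```bash
cat >> h.py <<'E'
def amber(im):
    H,S,V=cv2.split(cv2.cvtColor(im,cv2.COLOR_BGR2HSV));return (H<20)&(S>110)&(V>60)
def glass(c,im,z,near,rad=.03): return fit(c,amber(im),z,near,.058,.044,rad)
E
python3 - <<'E'
from h import *
im,c,s=shot('wrist','w6')
r=glass(c,im,.014,(.428,.139));print(r);go((*r[0],.009),r[1])
E
```

```text
([0.429, 0.138], np.float64(-13.91), 'rms', 0.21, 'grow', np.float64(-0.08), 'mar', [57.9, 44.8])
d [-0.0049, -0.0002, 0.2335] yaw 0.0 now [0.4297, 0.1404, 0.1257] psi -13.91
```

View pics/w6.png

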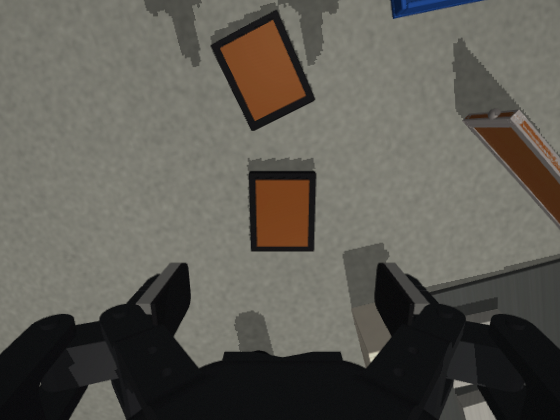

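Request:
{"method": "send_rows", "body": {
  "increments": [
    {"dx": -0.583,"dy": 0.478,"dz": -0.04,"yaw": -0.185,"claw": -1},
    {"dx": -0.583,"dy": 0.478,"dz": -0.04,"yaw": -0.185,"claw": -1},
    {"dx": -0.583,"dy": 0.478,"dz": -0.04,"yaw": -0.185,"claw": -1},
    {"dx": -0.583,"dy": 0.478,"dz": -0.04,"yaw": -0.185,"claw": -1},
    {"dx": -0.583,"dy": 0.478,"dz": -0.04,"yaw": -0.185,"claw": -1},
    {"dx": -0.583,"dy": 0.478,"dz": -0.04,"yaw": -0.185,"claw": -1},
    {"dx": -0.583,"dy": 0.478,"dz": -0.04,"yaw": -0.185,"claw": -1},
    {"dx": -0.583,"dy": 0.478,"dz": -0.04,"yaw": -0.185,"claw": -1},
    {"dx": -0.583,"dy": 0.478,"dz": -0.04,"yaw": -0.185,"claw": -1},
    {"dx": -0.583,"dy": 0.478,"dz": -0.04,"yaw": -0.185,"claw": -1}
  ]
}}

```text
time: 11.1
tool_pos: [0.5905, -0.1991, 0.1457]
tool_rot: [-0.0, 0.694, 0.72, -0.0]
contact_force: [-0.4, -0.0, -0.5]
gripper_width: 1.002
grasp_force: 0.0
```

Run:
```python
from h import *
im,c,s=shot('wrist','w7')
for th in(150,180):
    m=white(im,th)
    for n in((.593,-.224),(.5905,-.134),(.58,-.042)):print(fit(c,m,.021,n))
go((.582,-.06,.14),0)
```

```text
([0.596, -0.2231], np.float64(3.06), 'rms', 3.68, 'grow', np.float64(-1.36), 'mar', [55.6, 60.4])
([0.5906, -0.1342], np.float64(6.31), 'rms', 0.26, 'grow', np.float64(-0.64), 'mar', [55.7, 69.7])
([0.5823, -0.0562], np.float64(-88.15), 'rms', 1.21, 'grow', np.float64(-9.78), 'mar', [51.4, 39.6])
([0.5959, -0.223], np.float64(3.0), 'rms', 3.47, 'grow', np.float64(-1.85), 'mar', [54.6, 60.1])
([0.5905, -0.1343], np.float64(6.25), 'rms', 0.27, 'grow', np.float64(-0.93), 'mar', [54.8, 69.2])
([0.5824, -0.0561], np.float64(91.77), 'rms', 1.26, 'grow', np.float64(-10.03), 'mar', [39.2, 51.0])
d [0.2791, -0.0073, 0.0117] yaw 0.0237 now [0.5906, -0.1993, 0.1458] psi 2.04
```

```bash
python3 -c "
import cv2;im=cv2.imread('pics/w7.png');cv2.imwrite('pics/w7c.png',cv2.resize(im[180:380,180:400],None,fx=2.5,fy=2.5,interpolation=cv2.INTER_NEAREST))"
```

```text
(no output)
```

View pics/w7c.png

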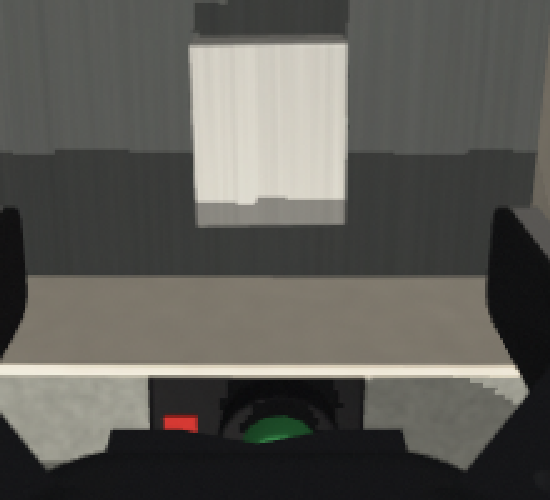

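Run:
```python
from h import *
im=cv2.imread("pics/w7.png");g=im[...,2];print(g[188:206,290].tolist(),g[252:276,290].tolist(),g[262,250:262].tolist(),g[262,312:324].tolist(),im[262,290],im[220,290])
s=manip.state();c=cam('wrist',s)
h=cv2.cvtColor(im,cv2.COLOR_BGR2HSV)
for th in(115,122,128):
    m=np.zeros(g.shape,bool);m[180:300,240:340]=((g>th)&(h[...,1]<70))[180:300,240:340];m[195:,:]&=True
    print(th,fit(c,m,.021,(.593,-.224)))
```

```text
[59, 59, 59, 59, 59, 70, 93, 98, 104, 150, 207, 210, 210, 209, 209, 210, 210, 210] [213, 214, 214, 215, 214, 215, 193, 136, 136, 135, 136, 136, 136, 136, 136, 136, 136, 121, 75, 59, 61, 59, 60, 60] [59, 59, 58, 57, 57, 58, 58, 66, 107, 138, 137, 137] [139, 141, 142, 140, 137, 117, 76, 57, 58, 59, 59, 57] [127 134 136] [194 205 209]
115 ([0.596, -0.2241], np.float64(2.72), 'rms', 0.34, 'grow', np.float64(-0.43), 'mar', [57.1, 68.9])
122 ([0.5959, -0.224], np.float64(2.83), 'rms', 0.42, 'grow', np.float64(-0.59), 'mar', [56.3, 69.4])
128 ([0.5959, -0.2239], np.float64(2.99), 'rms', 0.47, 'grow', np.float64(-0.72), 'mar', [56.2, 68.9])
```

Request:
{"method": "send_rows", "body": {
  "increments": [
    {"dx": 0.279,"dy": -0.007,"dz": 0.012,"yaw": 0.024,"claw": -1},
    {"dx": 0.279,"dy": -0.007,"dz": 0.012,"yaw": 0.024,"claw": -1},
    {"dx": 0.279,"dy": -0.007,"dz": 0.012,"yaw": 0.024,"claw": -1},
    {"dx": 0.279,"dy": -0.007,"dz": 0.012,"yaw": 0.024,"claw": -1},
    {"dx": 0.279,"dy": -0.007,"dz": 0.012,"yaw": 0.024,"claw": -1},
    {"dx": 0.279,"dy": -0.007,"dz": 0.012,"yaw": 0.024,"claw": -1}
  ]
}}

```text
time: 11.9
tool_pos: [0.5828, -0.0627, 0.14]
tool_rot: [0.0, 0.708, 0.706, 0.0]
contact_force: [0.4, -0.1, -0.3]
gripper_width: 1.001
grasp_force: 0.0
```

Run:
```python
from h import *
im,c,s=shot('wrist','w8')
for th in(150,180):
    m=white(im,th)
    for n in((.5905,-.134),(.58,-.042)):print(fit(c,m,.021,n))
im,ct,s=shot('top','t8');print(*[r for r in rect(ct,amber(im),.014,80) if r[2]<62],sep="\n")
go((.429,.138,.14),-13.9)
```

```text
([0.5906, -0.1343], np.float64(6.29), 'rms', 0.29, 'grow', np.float64(-0.79), 'mar', [55.6, 69.4])
([0.5798, -0.0402], np.float64(-0.25), 'rms', 0.2, 'grow', np.float64(-0.71), 'mar', [68.6, 55.5])
([0.5905, -0.1344], np.float64(6.23), 'rms', 0.3, 'grow', np.float64(-1.27), 'mar', [54.5, 68.2])
([0.5796, -0.0406], np.float64(-0.35), 'rms', 0.18, 'grow', np.float64(-1.14), 'mar', [67.8, 54.5])
(0.4286, 0.1389, 59.8, 45.7, 75.9, [225.0, 253.0])
(0.4288, 0.3627, 60.8, 46.6, 86.1, [140.0, 250.0])
(0.4415, 0.2505, 60.7, 46.5, -79.0, [183.0, 247.0])
d [0.3999, -0.3089, -0.0004] yaw 0.1593 now [0.5827, -0.0625, 0.1399] psi -0.21
```

Request:
{"method": "send_rows", "body": {
  "increments": [
    {"dx": 0.4,"dy": -0.309,"dz": 0,"yaw": 0.159,"claw": -1},
    {"dx": 0.4,"dy": -0.309,"dz": 0,"yaw": 0.159,"claw": -1},
    {"dx": 0.4,"dy": -0.309,"dz": 0,"yaw": 0.159,"claw": -1},
    {"dx": 0.4,"dy": -0.309,"dz": 0,"yaw": 0.159,"claw": -1},
    {"dx": 0.4,"dy": -0.309,"dz": 0,"yaw": 0.159,"claw": -1},
    {"dx": 0.4,"dy": -0.309,"dz": 0,"yaw": 0.159,"claw": -1},
    {"dx": 0.4,"dy": -0.309,"dz": 0,"yaw": 0.159,"claw": -1},
    {"dx": 0.4,"dy": -0.309,"dz": 0.1,"yaw": 0.159,"claw": -1},
    {"dx": 0.4,"dy": -0.309,"dz": 0.2,"yaw": 0.159,"claw": -1},
    {"dx": 0.4,"dy": -0.309,"dz": 0.25,"yaw": 0.159,"claw": -1},
    {"dx": 0.4,"dy": -0.309,"dz": 0.274,"yaw": 0.159,"claw": -1},
    {"dx": 0.4,"dy": -0.309,"dz": 0.274,"yaw": 0.159,"claw": -1},
    {"dx": 0.4,"dy": -0.309,"dz": 0.274,"yaw": 0.159,"claw": 1},
    {"dx": 0.4,"dy": -0.309,"dz": 0.274,"yaw": 0.159,"claw": 1},
    {"dx": 0.4,"dy": -0.309,"dz": 0.274,"yaw": 0.159,"claw": 1},
    {"dx": 0.4,"dy": -0.309,"dz": 0.274,"yaw": 0.159,"claw": 1},
    {"dx": 0.4,"dy": -0.309,"dz": 0.274,"yaw": 0.159,"claw": 1}
  ]
}}

```text
time: 14.12
tool_pos: [0.4304, 0.1392, 0.005]
tool_rot: [0.001, 0.787, 0.617, 0.002]
contact_force: [-0.6, -0.5, 5.8]
gripper_width: 0.62
grasp_force: 61.8
```

Run:
```python
from h import *
im,c,s=shot('wrist','w9');print(s['contact_force'],s['gripper_width'],s['grasp_force'])
r=glass(c,im,.014,s['tool_pos'][:2]);print(r)
T=toolT(s);print("plate in tool",(T[:3,:3].T@(np.array([*r[0],.014])-T[:3,3])).round(4))
go((.596,-.224,.12),2.85)
```

```text
[-0.57198745 -0.5306193   5.79112516] 0.6198492601172707 61.81157827377319
([0.4301, 0.138], np.float64(-13.86), 'rms', 0.14, 'grow', np.float64(0.24), 'mar', [58.8, 44.8])
plate in tool [-0.0012 -0.     -0.009 ]
d [-0.6265, 0.4953, -0.229] yaw -0.1933 now [0.4304, 0.1392, 0.005] psi -13.77
```

Request:
{"method": "send_rows", "body": {
  "increments": [
    {"dx": 0,"dy": 0,"dz": -0.05,"yaw": 0,"claw": 1},
    {"dx": 0,"dy": 0,"dz": -0.12,"yaw": 0,"claw": 1},
    {"dx": -0.05,"dy": 0.04,"dz": -0.2,"yaw": -0.02,"claw": 1},
    {"dx": -0.15,"dy": 0.12,"dz": -0.23,"yaw": -0.05,"claw": 1},
    {"dx": -0.25,"dy": 0.2,"dz": -0.23,"yaw": -0.08,"claw": 1},
    {"dx": -0.35,"dy": 0.28,"dz": -0.23,"yaw": -0.11,"claw": 1},
    {"dx": -0.45,"dy": 0.36,"dz": -0.23,"yaw": -0.14,"claw": 1},
    {"dx": -0.55,"dy": 0.44,"dz": -0.23,"yaw": -0.17,"claw": 1},
    {"dx": -0.626,"dy": 0.495,"dz": -0.23,"yaw": -0.193,"claw": 1},
    {"dx": -0.626,"dy": 0.495,"dz": -0.23,"yaw": -0.193,"claw": 1},
    {"dx": -0.626,"dy": 0.495,"dz": -0.23,"yaw": -0.193,"claw": 1},
    {"dx": -0.626,"dy": 0.495,"dz": -0.2,"yaw": -0.193,"claw": 1},
    {"dx": -0.626,"dy": 0.495,"dz": -0.15,"yaw": -0.193,"claw": 1},
    {"dx": -0.626,"dy": 0.495,"dz": -0.1,"yaw": -0.193,"claw": 1},
    {"dx": -0.626,"dy": 0.495,"dz": -0.075,"yaw": -0.193,"claw": 1},
    {"dx": -0.626,"dy": 0.495,"dz": -0.07,"yaw": -0.193,"claw": 1},
    {"dx": -0.626,"dy": 0.495,"dz": -0.07,"yaw": -0.193,"claw": 1},
    {"dx": -0.626,"dy": 0.495,"dz": -0.07,"yaw": -0.193,"claw": 1}
  ]
}}

```text
time: 16.42
tool_pos: [0.5952, -0.2243, 0.0391]
tool_rot: [0.001, 0.69, 0.724, 0.0]
contact_force: [0.0, -0.3, -1.7]
gripper_width: 0.62
grasp_force: 63.3
```

```bash
cat >> h.py <<'E'
def place(c,im,s,tgt,psi,zt=.026,off=.009):
    "plate held: measure it, print increments that bring its centre to tgt and TCP to zt"
    r=glass(c,im,s['tool_pos'][2]+off,s['tool_pos'][:2]);T=toolT(s)
    p=T[:3,:3].T@(np.array([*r[0],s['tool_pos'][2]+off])-T[:3,3]);print("held",r,"in tool",p.round(4),"F",s['contact_force'].round(1),round(s['grasp_force'],1))
    e=psi-r[1];y=np.degrees(np.arctan2(T[1,1],T[0,1]))+e;a=np.radians(y)
    go(np.array([*tgt,zt])-[p[0]*-np.sin(a)*-1+p[1]*np.cos(a)if 0 else p[1]*np.cos(a)-p[0]*np.sin(a),p[1]*np.sin(a)+p[0]*np.cos(a),0],y,s)
E
python3 - <<'E'
from h import *
im,c,s=shot('wrist','w10');place(c,im,s,(.596,-.224),2.85)
E
```

```text
held ([0.595, -0.2256], np.float64(2.84), 'rms', 0.16, 'grow', np.float64(0.26), 'mar', [44.8, 58.9]) in tool [-0.0013 -0.0002 -0.009 ] F [ 0.  -0.3 -1.7] 63.3
d [0.0031, 0.0021, 0.0263] yaw -0.0001 now [0.5952, -0.2243, 0.0391] psi 2.81
```

Request:
{"method": "send_rows", "body": {
  "increments": [
    {"dx": 0.003,"dy": 0.002,"dz": 0.01,"yaw": 0,"claw": 1},
    {"dx": 0.003,"dy": 0.002,"dz": 0.02,"yaw": 0,"claw": 1},
    {"dx": 0.003,"dy": 0.002,"dz": 0.025,"yaw": 0,"claw": 1},
    {"dx": 0.003,"dy": 0.002,"dz": 0.025,"yaw": 0,"claw": 1},
    {"dx": 0.003,"dy": 0.002,"dz": 0.025,"yaw": 0,"claw": 1}
  ]
}}

```text
time: 17.1
tool_pos: [0.5955, -0.2225, 0.0261]
tool_rot: [0.0, 0.69, 0.724, 0.0]
contact_force: [-2.7, 2.3, 5.2]
gripper_width: 0.623
grasp_force: 64.2
```

Run:
```python
import re
t=open("h.py").read();t=t.replace("p[0]*-np.sin(a)*-1+p[1]*np.cos(a)if 0 else ","");open("h.py","w").write(t)
from h import *
im,c,s=shot('wrist','w11');place(c,im,s,(.596,-.224),2.85)
```

```text
held ([0.5953, -0.2237], np.float64(2.82), 'rms', 0.16, 'grow', np.float64(0.26), 'mar', [44.8, 59.3]) in tool [-0.0012 -0.0002 -0.009 ] F [-2.7  2.3  5.2] 64.2
d [-0.0007, 0.0014, 0.0001] yaw -0.0003 now [0.5955, -0.2225, 0.0261] psi 2.81
```

Request:
{"method": "send_rows", "body": {
  "increments": [
    {"dx": -0.001,"dy": 0.001,"dz": 0,"yaw": 0,"claw": 1},
    {"dx": -0.001,"dy": 0.001,"dz": 0,"yaw": 0,"claw": -0.6},
    {"dx": -0.001,"dy": 0.001,"dz": 0,"yaw": 0,"claw": -0.6},
    {"dx": -0.001,"dy": 0.001,"dz": 0,"yaw": 0,"claw": -0.6},
    {"dx": -0.001,"dy": 0.001,"dz": -0.1,"yaw": 0,"claw": -0.6},
    {"dx": -0.001,"dy": 0.001,"dz": -0.2,"yaw": 0,"claw": -0.6},
    {"dx": -0.001,"dy": 0.001,"dz": -0.23,"yaw": 0,"claw": -1},
    {"dx": -0.001,"dy": 0.001,"dz": -0.23,"yaw": 0,"claw": -1},
    {"dx": -0.001,"dy": 0.001,"dz": -0.23,"yaw": 0,"claw": -1}
  ]
}}

```text
time: 18.27
tool_pos: [0.5945, -0.2223, 0.1377]
tool_rot: [-0.002, 0.69, 0.724, -0.001]
contact_force: [0.1, -0.3, -0.0]
gripper_width: 1.002
grasp_force: 0.0
```

Run:
```python
from h import *
im,c,s=shot('wrist','w12');print(s['tool_pos'],glass(c,im,.035,(.596,-.224)))
im,ct,s=shot('top','t12');print(*[r for r in rect(ct,amber(im),.014,80) if r[2]<62],sep="\n")
go((.4415,.2505,.126),11.3)
```

```text
[ 0.59452944 -0.22229858  0.13772659] ([0.596, -0.2243], np.float64(2.87), 'rms', 0.18, 'grow', np.float64(0.25), 'mar', [45.2, 58.7])
(0.4288, 0.3627, 60.8, 46.6, 86.0, [140.0, 250.0])
(0.4414, 0.2505, 60.7, 46.6, -78.8, [183.0, 247.0])
d [0.9594, -0.2592, 0.0261] yaw -0.0988 now [0.5945, -0.2223, 0.1375] psi 2.81
```

Request:
{"method": "send_rows", "body": {
  "increments": [
    {"dx": 0.959,"dy": -0.259,"dz": 0.026,"yaw": -0.099,"claw": -1},
    {"dx": 0.959,"dy": -0.259,"dz": 0.026,"yaw": -0.099,"claw": -1},
    {"dx": 0.959,"dy": -0.259,"dz": 0.026,"yaw": -0.099,"claw": -1},
    {"dx": 0.959,"dy": -0.259,"dz": 0.026,"yaw": -0.099,"claw": -1},
    {"dx": 0.959,"dy": -0.259,"dz": 0.026,"yaw": -0.099,"claw": -1},
    {"dx": 0.959,"dy": -0.259,"dz": 0.026,"yaw": -0.099,"claw": -1},
    {"dx": 0.959,"dy": -0.259,"dz": 0.026,"yaw": -0.099,"claw": -1},
    {"dx": 0.959,"dy": -0.259,"dz": 0.026,"yaw": -0.099,"claw": -1},
    {"dx": 0.959,"dy": -0.259,"dz": 0.026,"yaw": -0.099,"claw": -1},
    {"dx": 0.959,"dy": -0.259,"dz": 0.026,"yaw": -0.099,"claw": -1},
    {"dx": 0.959,"dy": -0.259,"dz": 0.026,"yaw": -0.099,"claw": -1},
    {"dx": 0.959,"dy": -0.259,"dz": 0.026,"yaw": -0.099,"claw": -1}
  ]
}}

```text
time: 19.88
tool_pos: [0.4434, 0.2486, 0.1272]
tool_rot: [-0.0, 0.635, 0.773, -0.0]
contact_force: [-0.9, 0.3, -0.2]
gripper_width: 1.0
grasp_force: 0.0
```

Run:
```python
from h import *
im,c,s=shot('wrist','w13')
r=glass(c,im,.014,(.4415,.2505));print(r,glass(c,im,.014,(.429,.3625)));go((*r[0],.003),r[1])
```

```text
([0.4419, 0.2498], np.float64(11.62), 'rms', 0.24, 'grow', np.float64(-0.05), 'mar', [44.8, 58.7]) ([0.4295, 0.3622], np.float64(-3.99), 'rms', 0.21, 'grow', np.float64(-0.02), 'mar', [58.8, 44.8])
d [0.0028, -0.0025, 0.2485] yaw -0.0049 now [0.4434, 0.2487, 0.1272] psi 11.2
```

Request:
{"method": "send_rows", "body": {
  "increments": [
    {"dx": 0.003,"dy": -0.003,"dz": 0.1,"yaw": -0.005,"claw": -1},
    {"dx": 0.003,"dy": -0.003,"dz": 0.18,"yaw": -0.005,"claw": -1},
    {"dx": 0.003,"dy": -0.003,"dz": 0.23,"yaw": -0.005,"claw": -1},
    {"dx": 0.003,"dy": -0.003,"dz": 0.248,"yaw": -0.005,"claw": -1},
    {"dx": 0.003,"dy": -0.003,"dz": 0.248,"yaw": -0.005,"claw": -1},
    {"dx": 0.003,"dy": -0.003,"dz": 0.248,"yaw": -0.005,"claw": 1},
    {"dx": 0.003,"dy": -0.003,"dz": 0.248,"yaw": -0.005,"claw": 1},
    {"dx": 0.003,"dy": -0.003,"dz": 0.248,"yaw": -0.005,"claw": 1},
    {"dx": 0.003,"dy": -0.003,"dz": 0.248,"yaw": -0.005,"claw": 1},
    {"dx": 0.003,"dy": -0.003,"dz": 0.248,"yaw": -0.005,"claw": 1},
    {"dx": 0.003,"dy": -0.003,"dz": 0.2,"yaw": -0.005,"claw": 1},
    {"dx": 0.003,"dy": -0.003,"dz": 0.1,"yaw": -0.005,"claw": 1},
    {"dx": 0.003,"dy": -0.003,"dz": 0.02,"yaw": -0.005,"claw": 1},
    {"dx": 0.003,"dy": -0.003,"dz": 0.02,"yaw": -0.005,"claw": 1},
    {"dx": 0.003,"dy": -0.003,"dz": 0.02,"yaw": -0.005,"claw": 1}
  ]
}}

```text
time: 21.8
tool_pos: [0.4407, 0.2507, 0.1168]
tool_rot: [-0.0, 0.631, 0.776, -0.0]
contact_force: [-0.3, 0.0, -0.4]
gripper_width: 0.618
grasp_force: 63.1
```

Run:
```python
from h import *
im,c,s=shot('wrist','w14');place(c,im,s,(.5905,-.1344),6.27)
```

```text
held ([0.4407, 0.2492], np.float64(11.63), 'rms', 0.12, 'grow', np.float64(0.08), 'mar', [44.6, 58.4]) in tool [-0.0014 -0.0003 -0.009 ] F [-0.3  0.  -0.4] 63.1
d [-0.8122, 0.1375, 0.1817] yaw 0.0624 now [0.4407, 0.2507, 0.1168] psi 11.75
```

Request:
{"method": "send_rows", "body": {
  "increments": [
    {"dx": -0.1,"dy": 0.02,"dz": 0,"yaw": 0.01,"claw": 1},
    {"dx": -0.2,"dy": 0.04,"dz": 0,"yaw": 0.02,"claw": 1},
    {"dx": -0.3,"dy": 0.06,"dz": 0,"yaw": 0.03,"claw": 1},
    {"dx": -0.4,"dy": 0.08,"dz": 0,"yaw": 0.04,"claw": 1},
    {"dx": -0.5,"dy": 0.1,"dz": 0,"yaw": 0.05,"claw": 1},
    {"dx": -0.6,"dy": 0.12,"dz": 0,"yaw": 0.06,"claw": 1},
    {"dx": -0.7,"dy": 0.13,"dz": 0,"yaw": 0.062,"claw": 1},
    {"dx": -0.8,"dy": 0.137,"dz": 0,"yaw": 0.062,"claw": 1},
    {"dx": -0.812,"dy": 0.137,"dz": 0,"yaw": 0.062,"claw": 1},
    {"dx": -0.812,"dy": 0.137,"dz": 0,"yaw": 0.062,"claw": 1},
    {"dx": -0.812,"dy": 0.137,"dz": 0.05,"yaw": 0.062,"claw": 1},
    {"dx": -0.812,"dy": 0.137,"dz": 0.11,"yaw": 0.062,"claw": 1},
    {"dx": -0.812,"dy": 0.137,"dz": 0.14,"yaw": 0.062,"claw": 1},
    {"dx": -0.812,"dy": 0.137,"dz": 0.156,"yaw": 0.062,"claw": 1},
    {"dx": -0.812,"dy": 0.137,"dz": 0.156,"yaw": 0.062,"claw": 1},
    {"dx": -0.812,"dy": 0.137,"dz": 0.156,"yaw": 0.062,"claw": 1}
  ]
}}

```text
time: 23.85
tool_pos: [0.5918, -0.1329, 0.0406]
tool_rot: [0.001, 0.666, 0.746, 0.0]
contact_force: [-0.2, 0.4, -1.3]
gripper_width: 0.624
grasp_force: 63.2
```

Run:
```python
from h import *
im,c,s=shot('wrist','w15');place(c,im,s,(.5905,-.1344),6.27)
```

```text
held ([0.5917, -0.1341], np.float64(6.37), 'rms', 0.19, 'grow', np.float64(0.21), 'mar', [44.6, 58.8]) in tool [-0.0012 -0.0002 -0.009 ] F [-0.2  0.4 -1.3] 63.2
d [-0.0003, -0.0025, 0.0292] yaw 0.0012 now [0.5918, -0.1329, 0.0406] psi 6.43
```

Request:
{"method": "send_rows", "body": {
  "increments": [
    {"dx": 0,"dy": -0.002,"dz": 0.012,"yaw": 0.001,"claw": 1},
    {"dx": 0,"dy": -0.002,"dz": 0.022,"yaw": 0.001,"claw": 1},
    {"dx": 0,"dy": -0.002,"dz": 0.028,"yaw": 0.001,"claw": 1},
    {"dx": 0,"dy": -0.002,"dz": 0.028,"yaw": 0.001,"claw": 1},
    {"dx": 0,"dy": -0.002,"dz": 0.028,"yaw": 0.001,"claw": 1}
  ]
}}

```text
time: 24.52
tool_pos: [0.5903, -0.133, 0.0266]
tool_rot: [0.0, 0.667, 0.745, -0.0]
contact_force: [-3.4, 0.6, 7.1]
gripper_width: 0.62
grasp_force: 64.4
```

Run:
```python
from h import *
im,c,s=shot('wrist','w16');place(c,im,s,(.5905,-.1344),6.27)
```

```text
held ([0.5901, -0.1343], np.float64(6.29), 'rms', 0.18, 'grow', np.float64(0.21), 'mar', [44.6, 58.8]) in tool [-0.0012 -0.0003 -0.009 ] F [-3.4  0.6  7.1] 64.4
d [-0.0003, 0.0008, 0.0011] yaw 0.0002 now [0.5903, -0.133, 0.0266] psi 6.33
```

Seated and aligned to 0.4 mm; release and check.

Request:
{"method": "send_rows", "body": {
  "increments": [
    {"dx": 0,"dy": 0.001,"dz": 0,"yaw": 0,"claw": 1},
    {"dx": 0,"dy": 0.001,"dz": 0,"yaw": 0,"claw": -0.6},
    {"dx": 0,"dy": 0.001,"dz": 0,"yaw": 0,"claw": -0.6},
    {"dx": 0,"dy": 0.001,"dz": 0,"yaw": 0,"claw": -0.6},
    {"dx": 0,"dy": 0.001,"dz": -0.1,"yaw": 0,"claw": -0.6},
    {"dx": 0,"dy": 0.001,"dz": -0.2,"yaw": 0,"claw": -0.6},
    {"dx": 0,"dy": 0.001,"dz": -0.23,"yaw": 0,"claw": -1},
    {"dx": 0,"dy": 0.001,"dz": -0.23,"yaw": 0,"claw": -1},
    {"dx": 0,"dy": 0.001,"dz": -0.23,"yaw": 0,"claw": -1}
  ]
}}

```text
time: 25.7
tool_pos: [0.5891, -0.1323, 0.1379]
tool_rot: [-0.002, 0.667, 0.745, -0.001]
contact_force: [-0.1, -0.6, 0.0]
gripper_width: 1.0
grasp_force: 0.0
```

Run:
```python
from h import *
im,c,s=shot('wrist','w17');print(s['tool_pos'],glass(c,im,.035,(.5905,-.1344)))
im,ct,s=shot('top','t17');print(*[r for r in rect(ct,amber(im),.014,80) if r[2]<62],sep="\n")
go((.4295,.3622,.126),-4)
```

```text
[ 0.58909415 -0.13232043  0.1378749 ] ([0.5907, -0.1344], np.float64(6.22), 'rms', 0.24, 'grow', np.float64(0.17), 'mar', [45.1, 58.7])
(0.4287, 0.3627, 60.8, 46.4, 86.0, [140.0, 250.0])
d [1.0181, -0.208, 0.026] yaw 0.1202 now [0.589, -0.1323, 0.1377] psi 6.33
```

Request:
{"method": "send_rows", "body": {
  "increments": [
    {"dx": 1.0,"dy": -0.208,"dz": 0.026,"yaw": 0.12,"claw": -1},
    {"dx": 1.0,"dy": -0.208,"dz": 0.026,"yaw": 0.12,"claw": -1},
    {"dx": 1.0,"dy": -0.208,"dz": 0.026,"yaw": 0.12,"claw": -1},
    {"dx": 1.0,"dy": -0.208,"dz": 0.026,"yaw": 0.12,"claw": -1},
    {"dx": 1.0,"dy": -0.208,"dz": 0.026,"yaw": 0.12,"claw": -1},
    {"dx": 1.0,"dy": -0.208,"dz": 0.026,"yaw": 0.12,"claw": -1},
    {"dx": 1.0,"dy": -0.208,"dz": 0.026,"yaw": 0.12,"claw": -1},
    {"dx": 1.0,"dy": -0.208,"dz": 0.026,"yaw": 0.12,"claw": -1},
    {"dx": 1.0,"dy": -0.208,"dz": 0.026,"yaw": 0.12,"claw": -1},
    {"dx": 1.0,"dy": -0.208,"dz": 0.026,"yaw": 0.12,"claw": -1},
    {"dx": 1.0,"dy": -0.208,"dz": 0.026,"yaw": 0.12,"claw": -1},
    {"dx": 1.0,"dy": -0.208,"dz": 0.026,"yaw": 0.12,"claw": -1}
  ]
}}

```text
time: 27.3
tool_pos: [0.4325, 0.3514, 0.1272]
tool_rot: [0.0, 0.732, 0.681, -0.0]
contact_force: [0.5, -0.2, -0.7]
gripper_width: 0.999
grasp_force: 0.0
```

Run:
```python
from h import *
im,c,s=shot('wrist','w18')
r=glass(c,im,.014,(.4295,.3622));print(r);go((*r[0],.003),r[1])
```

```text
([0.4294, 0.3619], np.float64(-4.25), 'rms', 0.25, 'grow', np.float64(0.06), 'mar', [58.5, 44.7])
d [0.0202, -0.0077, 0.2485] yaw 0.0017 now [0.4325, 0.3516, 0.1273] psi -4.1
```

Request:
{"method": "send_rows", "body": {
  "increments": [
    {"dx": 0.02,"dy": -0.008,"dz": 0.1,"yaw": 0.002,"claw": -1},
    {"dx": 0.02,"dy": -0.008,"dz": 0.18,"yaw": 0.002,"claw": -1},
    {"dx": 0.02,"dy": -0.008,"dz": 0.23,"yaw": 0.002,"claw": -1},
    {"dx": 0.02,"dy": -0.008,"dz": 0.248,"yaw": 0.002,"claw": -1},
    {"dx": 0.02,"dy": -0.008,"dz": 0.248,"yaw": 0.002,"claw": -1},
    {"dx": 0.02,"dy": -0.008,"dz": 0.248,"yaw": 0.002,"claw": 1},
    {"dx": 0.02,"dy": -0.008,"dz": 0.248,"yaw": 0.002,"claw": 1},
    {"dx": 0.02,"dy": -0.008,"dz": 0.248,"yaw": 0.002,"claw": 1},
    {"dx": 0.02,"dy": -0.008,"dz": 0.248,"yaw": 0.002,"claw": 1},
    {"dx": 0.02,"dy": -0.008,"dz": 0.248,"yaw": 0.002,"claw": 1},
    {"dx": 0.02,"dy": -0.008,"dz": 0.2,"yaw": 0.002,"claw": 1},
    {"dx": 0.02,"dy": -0.008,"dz": 0.1,"yaw": 0.002,"claw": 1},
    {"dx": 0.02,"dy": -0.008,"dz": 0.02,"yaw": 0.002,"claw": 1},
    {"dx": 0.02,"dy": -0.008,"dz": 0.02,"yaw": 0.002,"claw": 1},
    {"dx": 0.02,"dy": -0.008,"dz": 0.02,"yaw": 0.002,"claw": 1}
  ]
}}

```text
time: 29.22
tool_pos: [0.4281, 0.3626, 0.1166]
tool_rot: [-0.0, 0.732, 0.681, -0.001]
contact_force: [0.3, -0.7, -2.1]
gripper_width: 0.618
grasp_force: 63.1
```

Run:
```python
from h import *
im,c,s=shot('wrist','w19');place(c,im,s,(.5797,-.0404),-.3)
```

```text
held ([0.4278, 0.3612], np.float64(-4.1), 'rms', 0.12, 'grow', np.float64(0.09), 'mar', [58.3, 44.6]) in tool [-0.0015 -0.0002 -0.009 ] F [ 0.3 -0.7 -2.1] 63.1
d [-0.779, 0.3611, 0.1814] yaw -0.0442 now [0.4281, 0.3626, 0.1166] psi -4.15
```

Request:
{"method": "send_rows", "body": {
  "increments": [
    {"dx": -0.1,"dy": 0.05,"dz": 0,"yaw": -0.006,"claw": 1},
    {"dx": -0.2,"dy": 0.1,"dz": 0,"yaw": -0.012,"claw": 1},
    {"dx": -0.3,"dy": 0.15,"dz": 0,"yaw": -0.018,"claw": 1},
    {"dx": -0.4,"dy": 0.2,"dz": 0,"yaw": -0.024,"claw": 1},
    {"dx": -0.5,"dy": 0.25,"dz": 0,"yaw": -0.03,"claw": 1},
    {"dx": -0.6,"dy": 0.3,"dz": 0,"yaw": -0.036,"claw": 1},
    {"dx": -0.7,"dy": 0.34,"dz": 0,"yaw": -0.044,"claw": 1},
    {"dx": -0.779,"dy": 0.361,"dz": 0,"yaw": -0.044,"claw": 1},
    {"dx": -0.779,"dy": 0.361,"dz": 0,"yaw": -0.044,"claw": 1},
    {"dx": -0.779,"dy": 0.361,"dz": 0,"yaw": -0.044,"claw": 1},
    {"dx": -0.779,"dy": 0.361,"dz": 0.05,"yaw": -0.044,"claw": 1},
    {"dx": -0.779,"dy": 0.361,"dz": 0.11,"yaw": -0.044,"claw": 1},
    {"dx": -0.779,"dy": 0.361,"dz": 0.14,"yaw": -0.044,"claw": 1},
    {"dx": -0.779,"dy": 0.361,"dz": 0.156,"yaw": -0.044,"claw": 1},
    {"dx": -0.779,"dy": 0.361,"dz": 0.156,"yaw": -0.044,"claw": 1},
    {"dx": -0.779,"dy": 0.361,"dz": 0.156,"yaw": -0.044,"claw": 1}
  ]
}}

```text
time: 31.28
tool_pos: [0.5813, -0.0386, 0.0405]
tool_rot: [0.001, 0.709, 0.705, 0.001]
contact_force: [-0.6, -0.6, -1.3]
gripper_width: 0.62
grasp_force: 63.1
```

Run:
```python
from h import *
im,c,s=shot('wrist','w20');place(c,im,s,(.5797,-.0404),-.3)
```

```text
held ([0.5811, -0.04], np.float64(-0.17), 'rms', 0.18, 'grow', np.float64(0.15), 'mar', [58.9, 44.6]) in tool [-0.0014 -0.0002 -0.009 ] F [-0.6 -0.6 -1.3] 63.1
d [-0.0008, -0.0029, 0.029] yaw 0.0015 now [0.5813, -0.0386, 0.0405] psi -0.37
```

Request:
{"method": "send_rows", "body": {
  "increments": [
    {"dx": -0.001,"dy": -0.002,"dz": 0.012,"yaw": 0.001,"claw": 1},
    {"dx": -0.001,"dy": -0.002,"dz": 0.022,"yaw": 0.001,"claw": 1},
    {"dx": -0.001,"dy": -0.002,"dz": 0.028,"yaw": 0.001,"claw": 1},
    {"dx": -0.001,"dy": -0.002,"dz": 0.028,"yaw": 0.001,"claw": 1},
    {"dx": -0.001,"dy": -0.002,"dz": 0.028,"yaw": 0.001,"claw": 1}
  ]
}}

```text
time: 31.95
tool_pos: [0.5798, -0.0392, 0.0267]
tool_rot: [0.0, 0.71, 0.704, -0.0]
contact_force: [-4.3, 1.0, 7.8]
gripper_width: 0.618
grasp_force: 64.6
```

Run:
```python
from h import *
im,c,s=shot('wrist','w21');place(c,im,s,(.5797,-.0404),-.3)
```

```text
held ([0.5795, -0.0406], np.float64(-0.38), 'rms', 0.15, 'grow', np.float64(0.12), 'mar', [58.8, 44.7]) in tool [-0.0014 -0.0003 -0.009 ] F [-4.3  1.   7.8] 64.6
d [0.0004, 0.0004, 0.0013] yaw -0.0009 now [0.5798, -0.0392, 0.0267] psi -0.46
```

Request:
{"method": "send_rows", "body": {
  "increments": [
    {"dx": 0,"dy": 0,"dz": 0,"yaw": 0,"claw": 1},
    {"dx": 0,"dy": 0,"dz": 0,"yaw": 0,"claw": -0.6},
    {"dx": 0,"dy": 0,"dz": 0,"yaw": 0,"claw": -0.6},
    {"dx": 0,"dy": 0,"dz": 0,"yaw": 0,"claw": -0.6},
    {"dx": 0,"dy": 0,"dz": -0.1,"yaw": 0,"claw": -0.6},
    {"dx": 0,"dy": 0,"dz": -0.2,"yaw": 0,"claw": -0.6},
    {"dx": 0,"dy": 0,"dz": -0.23,"yaw": 0,"claw": -1},
    {"dx": 0,"dy": 0,"dz": -0.23,"yaw": 0,"claw": -1},
    {"dx": 0,"dy": 0,"dz": -0.23,"yaw": 0,"claw": -1}
  ]
}}

```text
time: 33.12
tool_pos: [0.5781, -0.0388, 0.1379]
tool_rot: [-0.002, 0.71, 0.704, -0.001]
contact_force: [0.8, 0.0, 0.1]
gripper_width: 0.998
grasp_force: 0.0
```

Run:
```python
from h import *
im,c,s=shot('wrist','w22');print(s['tool_pos'],glass(c,im,.035,(.5797,-.0404)),glass(c,im,.035,(.5905,-.1344)))
```

```text
[ 0.57808162 -0.03881238  0.137931  ] ([0.5796, -0.0406], np.float64(-0.41), 'rms', 0.21, 'grow', np.float64(0.04), 'mar', [57.8, 45.1]) ([0.5909, -0.1345], np.float64(6.3), 'rms', 0.29, 'grow', np.float64(0.17), 'mar', [45.4, 59.3])
```

View pics/w22.png

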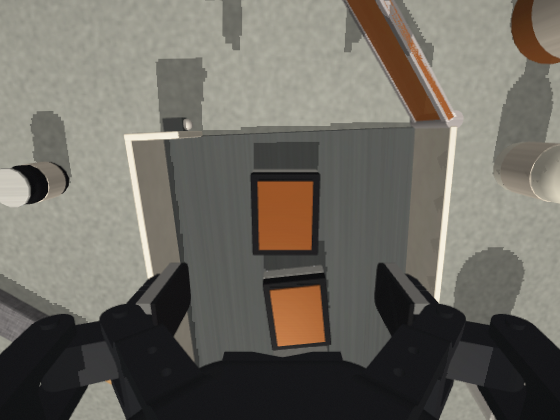

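Run:
```python
from h import *
s=manip.state();c=cam('wrist',s);print(p2w(c,[(452,121),(127,137),(189,129)],.065).round(4).tolist())
im,ct,s=shot('top','t23');print(p2w(ct,[(211,189),(269,152)],.064).round(4).tolist())
cv2.imwrite('pics/t23c.png',cv2.resize(im[130:290,120:430],None,fx=2.55,fy=2.55,interpolation=cv2.INTER_CUBIC))
```

```text
[[0.692, 0.033, 0.065], [0.4725, 0.0242, 0.065], [0.5154, 0.0289, 0.065]]
[[0.588, 0.1756, 0.064], [0.6864, 0.0325, 0.064]]
```

View pics/t23c.png

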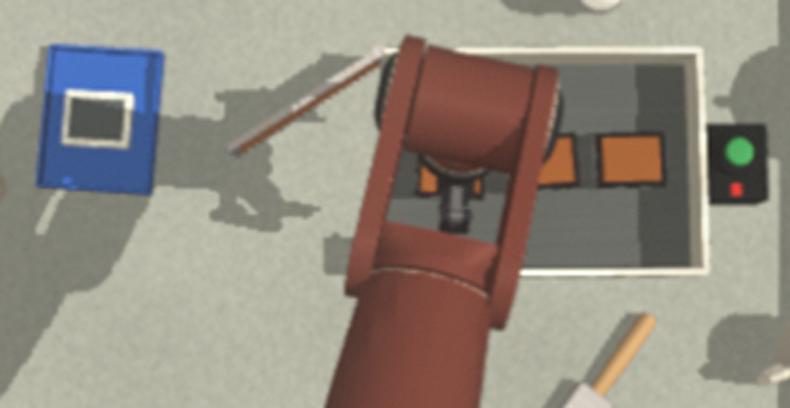

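Request:
{"method": "send_rows", "body": {
  "increments": [
    {"dx": 0.2,"dy": 0.08,"dz": 0,"yaw": 0,"claw": 1},
    {"dx": 0.43,"dy": 0.16,"dz": 0,"yaw": 0,"claw": 1},
    {"dx": 0.43,"dy": 0.16,"dz": 0,"yaw": 0,"claw": 1},
    {"dx": 0.43,"dy": 0.16,"dz": 0,"yaw": 0,"claw": 1},
    {"dx": 0.43,"dy": 0.16,"dz": 0,"yaw": 0,"claw": 1},
    {"dx": 0.43,"dy": 0.16,"dz": 0,"yaw": 0,"claw": 1},
    {"dx": 0.43,"dy": 0.16,"dz": 0,"yaw": 0,"claw": 1},
    {"dx": 0.43,"dy": 0.16,"dz": 0,"yaw": 0,"claw": 1}
  ]
}}

```text
time: 34.22
tool_pos: [0.661, 0.1741, 0.1403]
tool_rot: [-0.0, 0.71, 0.704, -0.0]
contact_force: [-0.2, -0.3, 0.1]
gripper_width: -0.002
grasp_force: 0.0
```

Run:
```python
from h import *
im,c,s=shot('wrist','w24');print(s['gripper_width'])
print(w2p(c,[(.687,.032,.064),(.588,.1756,.064),(.66,.18,.032)]).round(0).tolist())
T=toolT(s);H=np.array([.687,.032]);
for th in(1.0,.9,.8,.6,.4,.2,.1,.06,.03,0):
    a=np.radians(182)-th;u=np.array([np.cos(a),np.sin(a)]);n=np.array([u[1],-u[0]]);d=.003+.0145*abs(n[0])+.011*abs(n[1])
    P=H+.14*u+d*n;print(th,P.round(3),(T[:3,:3].T@np.array([*(P-T[:2,3]),.032-T[2,3]])/.5).round(3))
print(T[:3,3])
```

```text
-0.0017124982655294292
[[314.0, 380.0], [183.0, 222.0], [281.0, 205.0]]
1.0 [0.625 0.159] [-0.031 -0.072  0.217]
0.9 [0.612 0.152] [-0.044 -0.097  0.217]
0.8 [0.601 0.144] [-0.061 -0.12   0.217]
0.6 [0.58  0.124] [-0.102 -0.162  0.217]
0.4 [0.563 0.099] [-0.152 -0.195  0.217]
0.2 [0.552 0.071] [-0.208 -0.217  0.217]
0.1 [0.548 0.056] [-0.238 -0.223  0.217]
0.06 [0.547 0.05 ] [-0.251 -0.225  0.217]
0.03 [0.547 0.045] [-0.26  -0.226  0.217]
0 [0.547 0.042] [-0.267 -0.226  0.217]
[0.66098995 0.17407556 0.14030577]
```

View pics/w24.png

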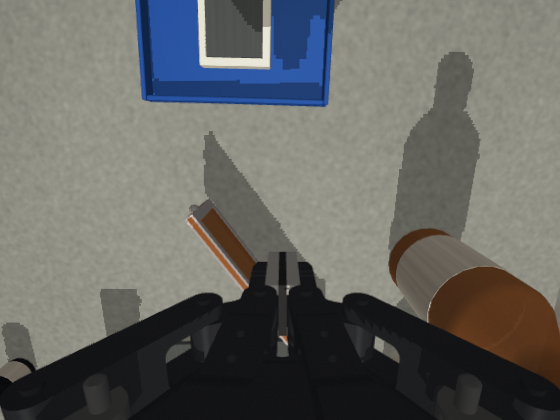

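Request:
{"method": "send_rows", "body": {
  "increments": [
    {"dx": 0,"dy": 0,"dz": 0.1,"yaw": 0,"claw": 1},
    {"dx": 0,"dy": 0,"dz": 0.17,"yaw": 0,"claw": 1},
    {"dx": 0,"dy": 0,"dz": 0.208,"yaw": 0,"claw": 1},
    {"dx": 0,"dy": 0,"dz": 0.208,"yaw": 0,"claw": 1},
    {"dx": -0.015,"dy": -0.035,"dz": 0.208,"yaw": 0,"claw": 1},
    {"dx": -0.031,"dy": -0.072,"dz": 0.208,"yaw": 0,"claw": 1},
    {"dx": -0.044,"dy": -0.097,"dz": 0.208,"yaw": 0,"claw": 1},
    {"dx": -0.061,"dy": -0.12,"dz": 0.208,"yaw": 0,"claw": 1},
    {"dx": -0.08,"dy": -0.142,"dz": 0.208,"yaw": 0,"claw": 1},
    {"dx": -0.102,"dy": -0.162,"dz": 0.208,"yaw": 0,"claw": 1},
    {"dx": -0.127,"dy": -0.18,"dz": 0.208,"yaw": 0,"claw": 1},
    {"dx": -0.152,"dy": -0.195,"dz": 0.208,"yaw": 0,"claw": 1},
    {"dx": -0.18,"dy": -0.207,"dz": 0.208,"yaw": 0,"claw": 1},
    {"dx": -0.208,"dy": -0.217,"dz": 0.208,"yaw": 0,"claw": 1},
    {"dx": -0.225,"dy": -0.22,"dz": 0.208,"yaw": 0,"claw": 1},
    {"dx": -0.238,"dy": -0.223,"dz": 0.208,"yaw": 0,"claw": 1},
    {"dx": -0.238,"dy": -0.223,"dz": 0.208,"yaw": 0,"claw": 1}
  ]
}}

```text
time: 36.4
tool_pos: [0.5487, 0.0568, 0.0363]
tool_rot: [-0.0, 0.71, 0.704, -0.0]
contact_force: [0.2, 0.1, 0.4]
gripper_width: 0.002
grasp_force: 0.0
```

Run:
```python
from h import *
im,c,s=shot('wrist','w25');print(s['contact_force']);go((.547,.042,.036),0)
im,c,s=shot('scene','s25');p=w2p(c,[(.687,.032,.064),(.51,.026,.064)]);print(p)
cv2.imwrite('pics/s25c.png',cv2.resize(im[150:290,150:380],None,fx=3,fy=3,interpolation=cv2.INTER_CUBIC))
```

```text
[0.15147946 0.07160959 0.3680543 ]
d [-0.0302, -0.0033, 0.0006] yaw -0.0055 now [0.5488, 0.0571, 0.0363] psi -0.47
[[272.08202814 225.6674243 ]
 [291.37182399 190.08771723]]
```

View pics/s25c.png

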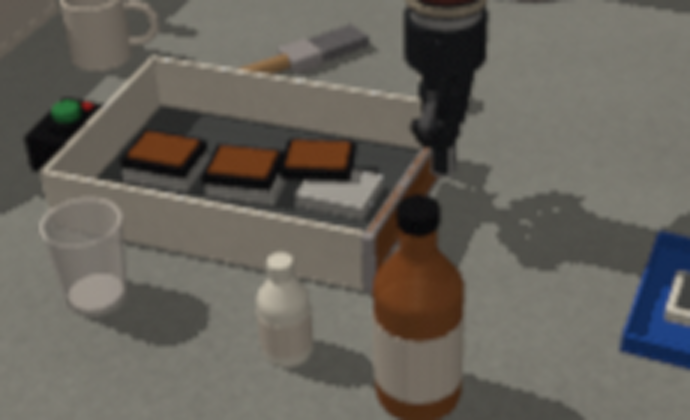

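Request:
{"method": "send_rows", "body": {
  "increments": [
    {"dx": 0.04,"dy": 0,"dz": 0,"yaw": 0,"claw": 1},
    {"dx": 0.04,"dy": 0,"dz": -0.12,"yaw": 0,"claw": 1},
    {"dx": 0.04,"dy": 0,"dz": -0.21,"yaw": 0,"claw": 1},
    {"dx": -0.1,"dy": 0.03,"dz": -0.23,"yaw": 0,"claw": -1},
    {"dx": -0.214,"dy": 0.03,"dz": -0.23,"yaw": 0,"claw": -1},
    {"dx": -0.214,"dy": 0.03,"dz": -0.23,"yaw": 0,"claw": -1},
    {"dx": -0.214,"dy": 0.03,"dz": -0.23,"yaw": 0,"claw": -1},
    {"dx": -0.214,"dy": 0.03,"dz": -0.23,"yaw": 0,"claw": -1},
    {"dx": -0.214,"dy": 0.03,"dz": -0.23,"yaw": 0,"claw": -1}
  ]
}}

```text
time: 37.62
tool_pos: [0.5628, -0.0485, 0.1511]
tool_rot: [-0.0, 0.709, 0.705, -0.0]
contact_force: [0.8, 0.3, 0.0]
gripper_width: 0.998
grasp_force: 0.0
```

Run:
```python
from h import *
im,c,s=shot('wrist','w26');print(s['tool_pos']);m=amber(im)
for z in(.02,.035):print(z,*[r for r in rect(c,m,z,300)],sep="\n")
print(glass(c,im,.035,(.5905,-.1344)),glass(c,im,.035,(.56,-.045),.05),glass(c,im,.028,(.56,-.045),.05))
```

```text
[ 0.56276097 -0.04848972  0.15108081]
0.02
(0.5927, -0.1471, 63.2, 48.0, -81.2, [313.0, 301.0])
(0.5547, -0.0776, 62.9, 47.8, -75.3, [274.0, 235.0])
(0.6099, 0.0357, 179.0, 2.2, -2.6, [337.0, 108.0])
(0.6131, 0.0419, 204.8, 4.5, -2.6, [342.0, 100.0])
(0.7691, 0.0961, 54.0, 22.7, -56.0, [536.0, 28.0])
0.035
(0.5911, -0.1381, 59.8, 45.4, -81.2, [313.0, 301.0])
(0.5552, -0.0724, 59.5, 45.2, -75.3, [274.0, 235.0])
(0.6073, 0.0347, 169.3, 2.1, -2.6, [337.0, 108.0])
(0.6103, 0.0406, 193.6, 4.3, -2.6, [342.0, 100.0])
(0.7579, 0.0918, 51.1, 21.4, -56.0, [536.0, 28.0])
([0.5911, -0.1382], np.float64(8.92), 'rms', 0.29, 'grow', np.float64(0.28), 'mar', [45.4, 59.8]) ([0.5552, -0.0724], np.float64(14.69), 'rms', 0.26, 'grow', np.float64(0.22), 'mar', [45.2, 59.5]) ([0.555, -0.0748], np.float64(14.69), 'rms', 0.3, 'grow', np.float64(0.9), 'mar', [46.4, 61.1])
```

View pics/w26.png

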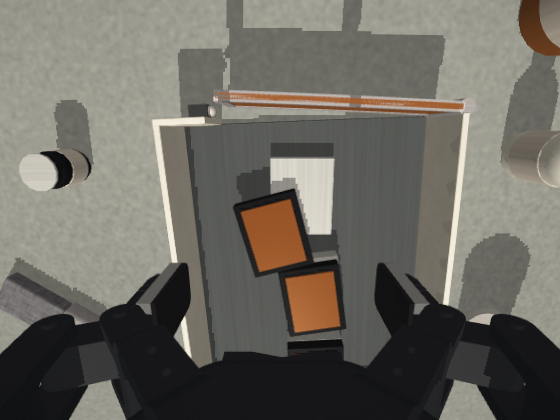

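Run:
```python
from h import *
go((.5552,-.0724,.0265),14.7)
```

```text
d [-0.0475, -0.0148, 0.2493] yaw -0.1752 now [0.5628, -0.0487, 0.1511] psi -0.36
```

Request:
{"method": "send_rows", "body": {
  "increments": [
    {"dx": -0.048,"dy": -0.015,"dz": 0,"yaw": -0.175,"claw": -1},
    {"dx": -0.048,"dy": -0.015,"dz": 0.05,"yaw": -0.175,"claw": -1},
    {"dx": -0.048,"dy": -0.015,"dz": 0.1,"yaw": -0.175,"claw": -1},
    {"dx": -0.048,"dy": -0.015,"dz": 0.14,"yaw": -0.175,"claw": -1},
    {"dx": -0.048,"dy": -0.015,"dz": 0.14,"yaw": -0.175,"claw": -1}
  ]
}}

```text
time: 38.3
tool_pos: [0.5537, -0.0732, 0.0792]
tool_rot: [-0.002, 0.611, 0.791, -0.001]
contact_force: [-0.2, -0.9, 0.5]
gripper_width: 1.0
grasp_force: 0.0
```

Run:
```python
from h import *
im,c,s=shot('wrist','w27');r=glass(c,im,.035,(.5552,-.0724));print(r);go((*r[0],.0265),r[1])
```

```text
([0.5551, -0.0722], np.float64(14.77), 'rms', 0.15, 'grow', np.float64(0.19), 'mar', [45.0, 58.6])
d [0.0022, 0.0014, 0.1084] yaw -0.0019 now [0.5548, -0.0735, 0.0807] psi 14.61
```

Request:
{"method": "send_rows", "body": {
  "increments": [
    {"dx": 0.002,"dy": 0.001,"dz": 0.05,"yaw": -0.002,"claw": -1},
    {"dx": 0.002,"dy": 0.001,"dz": 0.09,"yaw": -0.002,"claw": -1},
    {"dx": 0.002,"dy": 0.001,"dz": 0.106,"yaw": -0.002,"claw": -1},
    {"dx": 0.002,"dy": 0.001,"dz": 0.106,"yaw": -0.002,"claw": -1},
    {"dx": 0.002,"dy": 0.001,"dz": 0.106,"yaw": -0.002,"claw": 1},
    {"dx": 0.002,"dy": 0.001,"dz": 0.106,"yaw": -0.002,"claw": 1},
    {"dx": 0.002,"dy": 0.001,"dz": 0.106,"yaw": -0.002,"claw": 1},
    {"dx": 0.002,"dy": 0.001,"dz": 0.106,"yaw": -0.002,"claw": 1},
    {"dx": 0.002,"dy": 0.001,"dz": 0.106,"yaw": -0.002,"claw": 1},
    {"dx": 0.002,"dy": 0.001,"dz": 0.08,"yaw": -0.002,"claw": 1},
    {"dx": 0.002,"dy": 0.001,"dz": 0.04,"yaw": -0.002,"claw": 1},
    {"dx": 0.002,"dy": 0.001,"dz": 0.04,"yaw": -0.002,"claw": 1},
    {"dx": 0.002,"dy": 0.001,"dz": 0.04,"yaw": -0.002,"claw": 1}
  ]
}}

```text
time: 39.98
tool_pos: [0.5553, -0.0728, 0.0614]
tool_rot: [0.0, 0.61, 0.792, 0.0]
contact_force: [-0.1, 0.1, -1.9]
gripper_width: 0.468
grasp_force: 60.7
```

Run:
```python
from h import *
im,c,s=shot('wrist','w28');place(c,im,s,(.5797,-.0404),-.3)
```

```text
held ([0.5539, -0.0691], np.float64(14.96), 'rms', 0.72, 'grow', np.float64(-1.03), 'mar', [43.1, 56.6]) in tool [ 0.0039 -0.0004 -0.009 ] F [-0.1  0.1 -1.9] 60.7
d [0.0424, 0.0624, 0.0708] yaw 0.1776 now [0.5553, -0.0728, 0.0614] psi 14.76
```

Run:
```python
from h import *
s=manip.state();im=cv2.imread('pics/w28.png');c=cam('wrist',s)
for o in(.002,.004,.006):place(c,im,s,(.5797,-.0404),-.3,.040,o)
```

```text
held ([0.5544, -0.0722], np.float64(15.0), 'rms', 0.86, 'grow', np.float64(0.29), 'mar', [45.3, 59.6]) in tool [ 0.0006 -0.0004 -0.002 ] F [-0.  -0.3 -1.5] 60.7
d [0.0484, 0.0648, 0.0417] yaw 0.178 now [0.5549, -0.0727, 0.0608] psi 14.75
held ([0.5541, -0.0713], np.float64(14.99), 'rms', 0.82, 'grow', np.float64(-0.09), 'mar', [44.7, 58.7]) in tool [ 0.0015 -0.0004 -0.004 ] F [-0.  -0.3 -1.5] 60.7
d [0.0466, 0.0644, 0.0417] yaw 0.1779 now [0.5549, -0.0727, 0.0608] psi 14.75
held ([0.5539, -0.0704], np.float64(14.98), 'rms', 0.78, 'grow', np.float64(-0.46), 'mar', [44.1, 57.9]) in tool [ 0.0025 -0.0004 -0.006 ] F [-0.  -0.3 -1.5] 60.7
d [0.0448, 0.0639, 0.0417] yaw 0.1778 now [0.5549, -0.0727, 0.0608] psi 14.75
```

Request:
{"method": "send_rows", "body": {
  "increments": [
    {"dx": 0.047,"dy": 0.064,"dz": 0,"yaw": 0.178,"claw": 1},
    {"dx": 0.047,"dy": 0.064,"dz": 0,"yaw": 0.178,"claw": 1},
    {"dx": 0.047,"dy": 0.064,"dz": 0,"yaw": 0.178,"claw": 1},
    {"dx": 0.047,"dy": 0.064,"dz": 0.02,"yaw": 0.178,"claw": 1},
    {"dx": 0.047,"dy": 0.064,"dz": 0.04,"yaw": 0.178,"claw": 1},
    {"dx": 0.047,"dy": 0.064,"dz": 0.05,"yaw": 0.178,"claw": 1},
    {"dx": 0.047,"dy": 0.064,"dz": 0.054,"yaw": 0.178,"claw": 1},
    {"dx": 0.047,"dy": 0.064,"dz": 0.054,"yaw": 0.178,"claw": 1},
    {"dx": 0.047,"dy": 0.064,"dz": 0.054,"yaw": 0.178,"claw": 1}
  ]
}}

```text
time: 41.15
tool_pos: [0.5807, -0.042, 0.0347]
tool_rot: [0.0, 0.71, 0.704, 0.0]
contact_force: [0.6, -0.0, -1.5]
gripper_width: 0.47
grasp_force: 60.9
```

Run:
```python
from h import *
im,c,s=shot('wrist','w29')
for o in(.002,.004):place(c,im,s,(.5797,-.0404),-.3,.032,o)
```

```text
held ([0.5804, -0.0414], np.float64(-0.25), 'rms', 0.88, 'grow', np.float64(0.31), 'mar', [59.7, 45.3]) in tool [ 0.0006 -0.0003 -0.002 ] F [ 0.6 -0.  -1.5] 60.9
d [0.002, -0.0014, 0.0054] yaw 0.0006 now [0.5807, -0.042, 0.0347] psi -0.55
held ([0.5804, -0.0405], np.float64(-0.25), 'rms', 0.84, 'grow', np.float64(-0.06), 'mar', [58.8, 44.7]) in tool [ 0.0015 -0.0003 -0.004 ] F [ 0.6 -0.  -1.5] 60.9
d [0.0002, -0.0014, 0.0054] yaw 0.0006 now [0.5807, -0.042, 0.0347] psi -0.55
```

Request:
{"method": "send_rows", "body": {
  "increments": [
    {"dx": 0.001,"dy": -0.001,"dz": 0.003,"yaw": 0,"claw": 1},
    {"dx": 0.001,"dy": -0.001,"dz": 0.006,"yaw": 0,"claw": 1},
    {"dx": 0.001,"dy": -0.001,"dz": 0.006,"yaw": 0,"claw": 1}
  ]
}}

```text
time: 41.58
tool_pos: [0.5799, -0.0414, 0.0317]
tool_rot: [-0.0, 0.71, 0.704, 0.0]
contact_force: [-1.1, 0.9, 2.4]
gripper_width: 0.472
grasp_force: 62.1
```

Request:
{"method": "send_rows", "body": {
  "increments": [
    {"dx": 0,"dy": 0,"dz": 0.002,"yaw": 0,"claw": -1},
    {"dx": 0,"dy": 0,"dz": 0.002,"yaw": 0,"claw": -1},
    {"dx": 0,"dy": 0,"dz": 0.002,"yaw": 0,"claw": -1},
    {"dx": 0,"dy": 0,"dz": 0.002,"yaw": 0,"claw": -1},
    {"dx": 0,"dy": 0,"dz": -0.1,"yaw": 0,"claw": -1},
    {"dx": 0,"dy": 0,"dz": -0.1,"yaw": 0,"claw": -1},
    {"dx": 0,"dy": 0,"dz": -0.1,"yaw": 0,"claw": -1}
  ]
}}

```text
time: 42.45
tool_pos: [0.5799, -0.0414, 0.0814]
tool_rot: [0.0, 0.71, 0.704, 0.0]
contact_force: [-0.1, -0.2, -0.6]
gripper_width: 1.002
grasp_force: 0.0
```

Run:
```python
from h import *
im,c,s=shot('wrist','w30');print(glass(c,im,.035,(.5797,-.0404)))
go((.5797,-.0404,.022),-.3)
go((.5911,-.1382,.085),8.9)
```

```text
([0.5798, -0.0401], np.float64(-0.39), 'rms', 0.14, 'grow', np.float64(0.15), 'mar', [58.3, 45.1])
d [0.0018, 0.0012, 0.1169] yaw -0.0029 now [0.5792, -0.0413, 0.0804] psi -0.55
d [-0.1935, 0.0257, -0.0092] yaw -0.1099 now [0.5792, -0.0413, 0.0804] psi -0.55
```

Request:
{"method": "send_rows", "body": {
  "increments": [
    {"dx": -0.193,"dy": 0.026,"dz": -0.02,"yaw": -0.11,"claw": -1},
    {"dx": -0.193,"dy": 0.026,"dz": -0.02,"yaw": -0.11,"claw": -1},
    {"dx": -0.193,"dy": 0.026,"dz": -0.02,"yaw": -0.11,"claw": -1},
    {"dx": -0.193,"dy": 0.026,"dz": -0.02,"yaw": -0.11,"claw": -1},
    {"dx": -0.193,"dy": 0.026,"dz": -0.02,"yaw": -0.11,"claw": -1}
  ]
}}

```text
time: 43.12
tool_pos: [0.5913, -0.1368, 0.0903]
tool_rot: [-0.001, 0.65, 0.76, -0.0]
contact_force: [0.7, 0.2, -0.4]
gripper_width: 0.999
grasp_force: 0.0
```

Run:
```python
from h import *
im,c,s=shot('wrist','w31');r=glass(c,im,.035,(.591,-.138));print(r,glass(c,im,.035,(.596,-.224)));go((*r[0],.021),r[1])
```

```text
([0.591, -0.1381], np.float64(8.97), 'rms', 0.17, 'grow', np.float64(0.28), 'mar', [45.0, 58.8]) ([0.599, -0.2138], np.float64(-86.71), 'rms', 3.05, 'grow', np.float64(-2.95), 'mar', [45.0, 41.5])
d [-0.0024, -0.0011, 0.1392] yaw 0.0002 now [0.5914, -0.1369, 0.0906] psi 8.98
```

Request:
{"method": "send_rows", "body": {
  "increments": [
    {"dx": -0.002,"dy": -0.001,"dz": 0.06,"yaw": 0,"claw": -1},
    {"dx": -0.002,"dy": -0.001,"dz": 0.11,"yaw": 0,"claw": -1},
    {"dx": -0.002,"dy": -0.001,"dz": 0.137,"yaw": 0,"claw": -1},
    {"dx": -0.002,"dy": -0.001,"dz": 0.137,"yaw": 0,"claw": -1},
    {"dx": -0.002,"dy": -0.001,"dz": 0.137,"yaw": 0,"claw": 1},
    {"dx": -0.002,"dy": -0.001,"dz": 0.137,"yaw": 0,"claw": 1},
    {"dx": -0.002,"dy": -0.001,"dz": 0.137,"yaw": 0,"claw": 1},
    {"dx": -0.002,"dy": -0.001,"dz": 0.137,"yaw": 0,"claw": 1},
    {"dx": -0.002,"dy": -0.001,"dz": 0.137,"yaw": 0,"claw": 1},
    {"dx": -0.002,"dy": -0.001,"dz": 0.12,"yaw": 0,"claw": 1},
    {"dx": -0.002,"dy": -0.001,"dz": 0.107,"yaw": 0,"claw": 1},
    {"dx": -0.002,"dy": -0.001,"dz": 0.107,"yaw": 0,"claw": 1},
    {"dx": -0.002,"dy": -0.001,"dz": 0.107,"yaw": 0,"claw": 1}
  ]
}}

```text
time: 44.8
tool_pos: [0.5913, -0.139, 0.0375]
tool_rot: [-0.0, 0.65, 0.76, -0.0]
contact_force: [-0.0, -0.6, -1.1]
gripper_width: 0.628
grasp_force: 63.0
```

Run:
```python
from h import *
im,c,s=shot('wrist','w32');print(s['gripper_width'])
for o in(.009,.013):place(c,im,s,(.5905,-.1344),6.27,.0235,o)
```

```text
0.6278795183044481
held ([0.5909, -0.1382], np.float64(9.05), 'rms', 0.18, 'grow', np.float64(0.5), 'mar', [45.2, 59.5]) in tool [ 0.0009 -0.0003 -0.009 ] F [-0.  -0.6 -1.1] 63.0
d [0.0076, 0.0003, 0.028] yaw 0.0323 now [0.5913, -0.139, 0.0375] psi 8.91
held ([0.5906, -0.1363], np.float64(9.05), 'rms', 0.11, 'grow', np.float64(-0.27), 'mar', [43.9, 57.7]) in tool [ 0.0028 -0.0003 -0.013 ] F [-0.  -0.6 -1.1] 63.0
d [0.0038, 0.0001, 0.028] yaw 0.0323 now [0.5913, -0.139, 0.0375] psi 8.91
```

Request:
{"method": "send_rows", "body": {
  "increments": [
    {"dx": 0.006,"dy": 0,"dz": 0,"yaw": 0.032,"claw": 1},
    {"dx": 0.006,"dy": 0,"dz": 0.01,"yaw": 0.032,"claw": 1},
    {"dx": 0.006,"dy": 0,"dz": 0.02,"yaw": 0.032,"claw": 1},
    {"dx": 0.006,"dy": 0,"dz": 0.026,"yaw": 0.032,"claw": 1},
    {"dx": 0.006,"dy": 0,"dz": 0.026,"yaw": 0.032,"claw": 1},
    {"dx": 0.006,"dy": 0,"dz": 0.026,"yaw": 0.032,"claw": 1}
  ]
}}

```text
time: 45.6
tool_pos: [0.5912, -0.1363, 0.025]
tool_rot: [0.0, 0.668, 0.744, 0.0]
contact_force: [-1.4, 0.0, 2.0]
gripper_width: 0.627
grasp_force: 63.3
```

Run:
```python
from h import *
im,c,s=shot('wrist','w33');print(s['gripper_width'])
place(c,im,s,(.5905,-.1344),6.27,s['tool_pos'][2],.035-s['tool_pos'][2])
```

```text
0.6266138470883987
held ([0.5908, -0.135], np.float64(6.3), 'rms', 0.16, 'grow', np.float64(0.31), 'mar', [44.9, 59.1]) in tool [ 0.0013 -0.0003 -0.01  ] F [-1.4  0.   2. ] 63.3
d [0.0013, -0.0005, -0.0] yaw 0.0003 now [0.5912, -0.1363, 0.025] psi 6.16
```

Request:
{"method": "send_rows", "body": {
  "increments": [
    {"dx": 0.001,"dy": -0.001,"dz": 0.001,"yaw": 0,"claw": 1},
    {"dx": 0.001,"dy": -0.001,"dz": 0.002,"yaw": 0,"claw": 1},
    {"dx": 0.001,"dy": -0.001,"dz": 0.002,"yaw": 0,"claw": -0.6},
    {"dx": 0.001,"dy": -0.001,"dz": 0.002,"yaw": 0,"claw": -0.6},
    {"dx": 0.001,"dy": -0.001,"dz": 0.002,"yaw": 0,"claw": -0.6},
    {"dx": 0.001,"dy": -0.001,"dz": -0.1,"yaw": 0,"claw": -0.6},
    {"dx": 0.001,"dy": -0.001,"dz": -0.2,"yaw": 0,"claw": -0.6},
    {"dx": -0.1,"dy": -0.001,"dz": -0.25,"yaw": 0,"claw": -1},
    {"dx": -0.1,"dy": -0.001,"dz": -0.25,"yaw": 0,"claw": -1},
    {"dx": -0.1,"dy": -0.001,"dz": -0.25,"yaw": 0,"claw": -1},
    {"dx": -0.1,"dy": -0.001,"dz": -0.25,"yaw": 0,"claw": -1}
  ]
}}

```text
time: 47.02
tool_pos: [0.595, -0.1847, 0.1479]
tool_rot: [-0.002, 0.668, 0.744, -0.0]
contact_force: [-0.0, -0.1, -0.2]
gripper_width: 0.996
grasp_force: 0.0
```

Run:
```python
from h import *
im,c,s=shot('wrist','w34')
for n in((.596,-.224),(.5905,-.1344),(.5797,-.0404)):print(glass(c,im,.035,n))
go((.548,.085,.16),-.4)
```

```text
([0.596, -0.2241], np.float64(2.81), 'rms', 0.27, 'grow', np.float64(0.21), 'mar', [45.2, 59.5])
([0.5906, -0.1344], np.float64(6.38), 'rms', 0.27, 'grow', np.float64(0.08), 'mar', [45.2, 58.0])
([0.5801, -0.0407], np.float64(-0.58), 'rms', 5.41, 'grow', np.float64(-0.44), 'mar', [45.1, 45.0])
d [0.5465, -0.0354, -0.0229] yaw 0.0769 now [0.5951, -0.1847, 0.148] psi 6.21
```

Request:
{"method": "send_rows", "body": {
  "increments": [
    {"dx": 0.546,"dy": -0.035,"dz": -0.02,"yaw": 0.077,"claw": 1},
    {"dx": 0.546,"dy": -0.035,"dz": -0.02,"yaw": 0.077,"claw": 1},
    {"dx": 0.546,"dy": -0.035,"dz": -0.02,"yaw": 0.077,"claw": 1},
    {"dx": 0.546,"dy": -0.035,"dz": -0.02,"yaw": 0.077,"claw": 1},
    {"dx": 0.546,"dy": -0.035,"dz": -0.02,"yaw": 0.077,"claw": 1},
    {"dx": 0.546,"dy": -0.035,"dz": -0.02,"yaw": 0.077,"claw": 1},
    {"dx": 0.546,"dy": -0.035,"dz": -0.02,"yaw": 0.077,"claw": 1},
    {"dx": 0.546,"dy": -0.035,"dz": 0.08,"yaw": 0.077,"claw": 1},
    {"dx": 0.546,"dy": -0.035,"dz": 0.18,"yaw": 0.077,"claw": 1},
    {"dx": 0.546,"dy": -0.035,"dz": 0.224,"yaw": 0.077,"claw": 1},
    {"dx": 0.546,"dy": -0.035,"dz": 0.224,"yaw": 0.077,"claw": 1},
    {"dx": 0.546,"dy": -0.035,"dz": 0.224,"yaw": 0.077,"claw": 1}
  ]
}}

```text
time: 48.58
tool_pos: [0.5505, 0.0829, 0.0391]
tool_rot: [0.001, 0.71, 0.704, 0.001]
contact_force: [0.4, -0.3, -0.3]
gripper_width: -0.001
grasp_force: 0.0
```

Run:
```python
from h import *
im,c,s=shot('scene','s35');go((.548,.045,.036),-.4)
im,ct,s=shot('top','t35');m=amber(im)
print(*[r for r in rect(ct,m,.035,60) if .45<r[0]<.72 and -.3<r[1]<.2],sep="\n")
```

```text
d [-0.0763, -0.005, 0.0072] yaw -0.0012 now [0.5508, 0.0831, 0.0396] psi -0.51
(0.5796, -0.0395, 61.7, 46.4, -88.4, [296.0, 196.0])
(0.5899, -0.1344, 61.9, 46.6, -88.3, [333.0, 193.0])
(0.5951, -0.2238, 60.5, 46.8, -88.3, [367.0, 192.0])
```

Request:
{"method": "send_rows", "body": {
  "increments": [
    {"dx": -0.03,"dy": -0.005,"dz": 0.005,"yaw": 0,"claw": 1},
    {"dx": -0.054,"dy": -0.005,"dz": 0.005,"yaw": 0,"claw": 1},
    {"dx": -0.062,"dy": -0.005,"dz": 0.005,"yaw": 0,"claw": 1},
    {"dx": -0.068,"dy": -0.005,"dz": 0.005,"yaw": 0,"claw": 1},
    {"dx": -0.074,"dy": -0.005,"dz": 0.005,"yaw": 0,"claw": 1},
    {"dx": -0.078,"dy": -0.005,"dz": 0.005,"yaw": 0,"claw": 1},
    {"dx": -0.078,"dy": -0.005,"dz": 0.005,"yaw": 0,"claw": 1}
  ]
}}

```text
time: 49.55
tool_pos: [0.5465, 0.0443, 0.0353]
tool_rot: [0.0, 0.71, 0.704, -0.0]
contact_force: [-0.2, 0.5, -0.5]
gripper_width: -0.005
grasp_force: 0.0
```

Request:
{"method": "send_rows", "body": {
  "increments": [
    {"dx": -0.004,"dy": 0,"dz": 0,"yaw": 0,"claw": 1},
    {"dx": -0.008,"dy": 0,"dz": 0,"yaw": 0,"claw": 1},
    {"dx": -0.012,"dy": 0,"dz": 0,"yaw": 0,"claw": 1},
    {"dx": -0.012,"dy": 0,"dz": 0,"yaw": 0,"claw": 1}
  ]
}}

```text
time: 50.05
tool_pos: [0.5465, 0.0436, 0.0354]
tool_rot: [-0.003, 0.71, 0.704, 0.004]
contact_force: [1.0, 19.3, 0.8]
gripper_width: -0.001
grasp_force: 9.7
```

Request:
{"method": "send_rows", "body": {
  "increments": [
    {"dx": 0.02,"dy": 0,"dz": 0,"yaw": 0,"claw": 1},
    {"dx": 0.06,"dy": 0,"dz": 0,"yaw": 0,"claw": 1},
    {"dx": 0.06,"dy": 0,"dz": -0.12,"yaw": 0,"claw": 1},
    {"dx": 0.06,"dy": 0,"dz": -0.24,"yaw": 0,"claw": 1},
    {"dx": -0.05,"dy": 0.05,"dz": -0.24,"yaw": 0,"claw": 1},
    {"dx": -0.15,"dy": 0.07,"dz": -0.24,"yaw": 0,"claw": 1},
    {"dx": -0.2,"dy": 0.07,"dz": -0.24,"yaw": 0,"claw": 1},
    {"dx": -0.2,"dy": 0.07,"dz": -0.24,"yaw": 0,"claw": 1},
    {"dx": -0.2,"dy": 0.07,"dz": -0.24,"yaw": 0,"claw": 1}
  ]
}}

```text
time: 51.18
tool_pos: [0.5805, -0.0607, 0.1551]
tool_rot: [-0.0, 0.71, 0.704, -0.0]
contact_force: [-1.0, 0.1, -1.3]
gripper_width: 0.002
grasp_force: 0.0
```

Run:
```python
from h import *
im,c,s=shot('wrist','w36');print(s['tool_pos'])
for n in((.5905,-.1344),(.5797,-.0404)):print(glass(c,im,.035,n))
p=w2p(c,[(.687,.032,.065),(.51,.026,.065)]);print(p.round(0).tolist())
cv2.imwrite('pics/w36c.png',np.vstack([cv2.resize(im[40:190,140:480],(800,353),interpolation=cv2.INTER_CUBIC),cv2.resize(manip.grab_frame('top')[130:250,190:430,::-1],(480,240))[:, :480].repeat(1,0) if 0 else np.pad(cv2.resize(manip.grab_frame('top')[135:255,190:440,::-1],(500,240)),((0,0),(0,300),(0,0)))]))
```

```text
[ 0.58052224 -0.06069579  0.15507646]
([0.6027, -0.1195], np.float64(3.62), 'rms', 2.24, 'grow', np.float64(-13.86), 'mar', [17.0, 34.2])
([0.5799, -0.0401], np.float64(-0.42), 'rms', 0.21, 'grow', np.float64(0.06), 'mar', [57.9, 45.2])
[[432.0, 91.0], [182.0, 102.0]]
```

View pics/w36c.png

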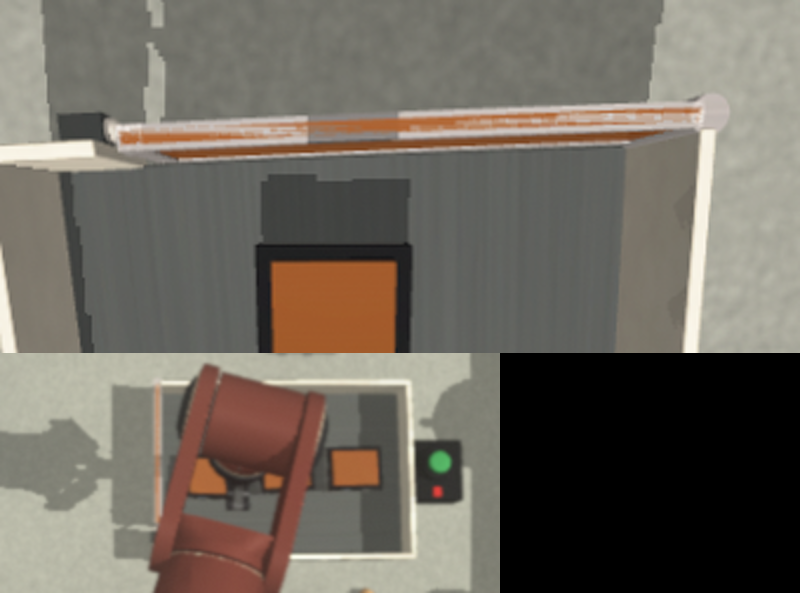

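Run:
```python
from h import *
s=manip.state();c=cam('wrist',s);k=800/340
f=lambda x,y:(x/k+140,y/k+40)
d=p2w(c,[f(120,138),f(703,112)],.064);w=p2w(c,[f(697,350),f(711,130)],.065)
print("door",np.degrees(np.arctan2(*(d[1]-d[0])[[1,0]])),d.round(4).tolist(),"wall",np.degrees(np.arctan2(*(w[1]-w[0])[[1,0]]))-90,w.round(4).tolist())
im=cv2.imread('pics/w34.png');c2=None
ct=cam('top');t=cv2.imread('pics/t35.png');H,S,V=cv2.split(cv2.cvtColor(t,cv2.COLOR_BGR2HSV))
g=(H>45)&(H<85)&(S>110);print(rect(ct,g,.05,20),rect(ct,g,.055,20),rect(ct,g,.045,20))
go((.6045,-.332,.15),0)
```

```text
door 2.1765363790721497 [[0.5161, 0.0282, 0.064], [0.6923, 0.0349, 0.064]] wall 3.068661110828387 [[0.6985, -0.0378, 0.065], [0.6949, 0.0297, 0.065]]
[(0.6041, -0.3321, 26.6, 25.9, -88.3, [410.0, 189.0])] [(0.6034, -0.3308, 26.5, 25.8, -88.3, [410.0, 189.0])] [(0.6048, -0.3334, 26.7, 26.0, -88.3, [410.0, 189.0])]
d [-0.5429, 0.0515, 0.0102] yaw -0.0044 now [0.5805, -0.0604, 0.1552] psi -0.38
```

Request:
{"method": "send_rows", "body": {
  "increments": [
    {"dx": -0.543,"dy": 0.051,"dz": 0.01,"yaw": 0,"claw": 1},
    {"dx": -0.543,"dy": 0.051,"dz": 0.01,"yaw": 0,"claw": 1},
    {"dx": -0.543,"dy": 0.051,"dz": 0.01,"yaw": 0,"claw": 1},
    {"dx": -0.543,"dy": 0.051,"dz": 0.01,"yaw": 0,"claw": 1},
    {"dx": -0.543,"dy": 0.051,"dz": 0.01,"yaw": 0,"claw": 1},
    {"dx": -0.543,"dy": 0.051,"dz": 0.01,"yaw": 0,"claw": 1},
    {"dx": -0.543,"dy": 0.051,"dz": 0.01,"yaw": 0,"claw": 1},
    {"dx": -0.543,"dy": 0.051,"dz": 0.01,"yaw": 0,"claw": 1}
  ]
}}

```text
time: 52.28
tool_pos: [0.6043, -0.3314, 0.1504]
tool_rot: [-0.0, 0.709, 0.705, 0.0]
contact_force: [0.8, 0.3, 0.6]
gripper_width: -0.0
grasp_force: 0.0
```

Run:
```python
from h import *
im,c,s=shot('wrist','w37');H,S,V=cv2.split(cv2.cvtColor(im,cv2.COLOR_BGR2HSV));g=(H>45)&(H<85)&(S>110)
for z in(.045,.052,.06):print(z,rect(c,g,z,50))
go((.604,-.332,.07),0)
```

```text
0.045 [(0.6028, -0.3328, 31.7, 29.1, 88.7, [281.0, 214.0])]
0.052 [(0.6029, -0.3309, 30.8, 28.2, 88.7, [281.0, 214.0])]
0.06 [(0.6029, -0.3287, 29.8, 27.3, 88.7, [281.0, 214.0])]
d [-0.0008, -0.0005, 0.1609] yaw -0.004 now [0.6043, -0.3316, 0.1505] psi -0.34
```

Request:
{"method": "send_rows", "body": {
  "increments": [
    {"dx": 0.001,"dy": -0.003,"dz": 0.08,"yaw": 0,"claw": 1},
    {"dx": 0.001,"dy": -0.003,"dz": 0.14,"yaw": 0,"claw": 1},
    {"dx": 0.001,"dy": -0.003,"dz": 0.17,"yaw": 0,"claw": 1},
    {"dx": 0.001,"dy": -0.003,"dz": 0.178,"yaw": 0,"claw": 1},
    {"dx": 0.001,"dy": -0.003,"dz": 0.184,"yaw": 0,"claw": 1},
    {"dx": 0.001,"dy": -0.003,"dz": 0.184,"yaw": 0,"claw": 1}
  ]
}}

```text
time: 53.08
tool_pos: [0.6037, -0.3333, 0.0612]
tool_rot: [0.001, 0.71, 0.704, 0.0]
contact_force: [-2.3, 2.4, 4.8]
gripper_width: -0.002
grasp_force: 2.4
```

Request:
{"method": "send_rows", "body": {
  "increments": [
    {"dx": 0,"dy": 0,"dz": 0.005,"yaw": 0,"claw": 1},
    {"dx": 0,"dy": 0,"dz": 0.01,"yaw": 0,"claw": 1},
    {"dx": 0,"dy": 0,"dz": 0.012,"yaw": 0,"claw": 1},
    {"dx": 0,"dy": 0,"dz": 0.012,"yaw": 0,"claw": 1}
  ]
}}

```text
time: 53.58
tool_pos: [0.604, -0.3335, 0.0606]
tool_rot: [0.001, 0.71, 0.704, 0.0]
contact_force: [-13.6, 9.1, 27.2]
gripper_width: -0.004
grasp_force: 13.5
```

Request:
{"method": "send_rows", "body": {
  "increments": [
    {"dx": 0,"dy": 0,"dz": -0.006,"yaw": 0,"claw": 1},
    {"dx": 0,"dy": 0,"dz": -0.008,"yaw": 0,"claw": 1},
    {"dx": 0,"dy": 0,"dz": -0.008,"yaw": 0,"claw": 1}
  ]
}}

```text
time: 53.95
tool_pos: [0.6042, -0.3337, 0.0609]
tool_rot: [0.002, 0.71, 0.704, 0.0]
contact_force: [-3.3, 3.3, 10.0]
gripper_width: 0.0
grasp_force: 5.4
```

Request:
{"method": "send_rows", "body": {
  "increments": [
    {"dx": 0,"dy": 0,"dz": -0.003,"yaw": 0,"claw": 1},
    {"dx": 0,"dy": 0,"dz": -0.006,"yaw": 0,"claw": 1},
    {"dx": 0,"dy": 0,"dz": -0.006,"yaw": 0,"claw": 1}
  ]
}}

```text
time: 54.32
tool_pos: [0.604, -0.3337, 0.0613]
tool_rot: [0.002, 0.71, 0.704, 0.001]
contact_force: [1.9, -0.2, 4.1]
gripper_width: 0.001
grasp_force: 2.3
```

Request:
{"method": "send_rows", "body": {
  "increments": [
    {"dx": 0,"dy": 0,"dz": -0.003,"yaw": 0,"claw": 1},
    {"dx": 0,"dy": 0,"dz": -0.004,"yaw": 0,"claw": 1},
    {"dx": 0,"dy": 0,"dz": -0.004,"yaw": 0,"claw": 1}
  ]
}}

```text
time: 54.7
tool_pos: [0.6028, -0.3332, 0.0616]
tool_rot: [0.001, 0.71, 0.704, -0.0]
contact_force: [2.3, -1.1, 5.3]
gripper_width: 0.002
grasp_force: 2.2
```

Request:
{"method": "send_rows", "body": {
  "increments": [
    {"dx": 0,"dy": 0,"dz": -0.004,"yaw": 0,"claw": 1},
    {"dx": 0,"dy": 0,"dz": -0.004,"yaw": 0,"claw": 1},
    {"dx": 0,"dy": 0,"dz": -0.004,"yaw": 0,"claw": 1}
  ]
}}

```text
time: 55.08
tool_pos: [0.6023, -0.3329, 0.0631]
tool_rot: [-0.0, 0.71, 0.704, -0.0]
contact_force: [2.4, -1.9, 4.1]
gripper_width: -0.003
grasp_force: 1.8
```

Request:
{"method": "send_rows", "body": {
  "increments": [
    {"dx": 0,"dy": 0,"dz": -0.004,"yaw": 0,"claw": 1},
    {"dx": 0,"dy": 0,"dz": -0.004,"yaw": 0,"claw": 1},
    {"dx": 0,"dy": 0,"dz": -0.004,"yaw": 0,"claw": 1}
  ]
}}

```text
time: 55.45
tool_pos: [0.602, -0.3326, 0.0648]
tool_rot: [-0.001, 0.71, 0.704, -0.0]
contact_force: [-0.1, -1.7, 2.7]
gripper_width: -0.002
grasp_force: 1.3
```

Request:
{"method": "send_rows", "body": {
  "increments": [
    {"dx": 0,"dy": 0,"dz": -0.1,"yaw": 0,"claw": 1},
    {"dx": 0,"dy": 0,"dz": -0.2,"yaw": 0,"claw": 1},
    {"dx": 0.2,"dy": 0,"dz": -0.3,"yaw": 0,"claw": 1},
    {"dx": 0.34,"dy": 0,"dz": -0.3,"yaw": 0,"claw": 1},
    {"dx": 0.34,"dy": 0,"dz": -0.3,"yaw": 0,"claw": 1},
    {"dx": 0.34,"dy": 0,"dz": -0.3,"yaw": 0,"claw": 1},
    {"dx": 0.34,"dy": 0,"dz": -0.3,"yaw": 0,"claw": 1},
    {"dx": 0.34,"dy": 0,"dz": -0.3,"yaw": 0,"claw": 1}
  ]
}}

```text
time: 56.45
tool_pos: [0.6032, -0.1637, 0.2141]
tool_rot: [-0.001, 0.71, 0.704, -0.001]
contact_force: [0.3, 0.5, 0.3]
gripper_width: 0.002
grasp_force: 0.0
```

Run:
```python
from h import *
im,c,s=shot('wrist','w40');print(s['tool_pos'])
for n in((.596,-.224),(.5905,-.1344),(.5797,-.0404)):print(glass(c,im,.035,n))
print([r for r in rect(c,amber(im),.064,30) if r[1]>0 and r[2]>100])
im,ct,s=shot('top','t40');H,S,V=cv2.split(cv2.cvtColor(im,cv2.COLOR_BGR2HSV))
print(rect(ct,(H>105)&(H<130)&(S>120),.012,300),fit(ct,white(im,150),.016,(.625,.324)))
```

```text
[ 0.60320864 -0.16370819  0.21407171]
([0.5953, -0.2115], np.float64(-86.26), 'rms', 3.18, 'grow', np.float64(-5.89), 'mar', [45.6, 43.7])
([0.5907, -0.1345], np.float64(6.28), 'rms', 0.3, 'grow', np.float64(0.18), 'mar', [45.6, 59.1])
([0.58, -0.04], np.float64(-0.55), 'rms', 0.28, 'grow', np.float64(0.13), 'mar', [58.9, 44.3])
[]
[(0.6255, 0.3243, 147.7, 120.9, -2.6, [159.0, 177.0])] ([0.625, 0.3262], np.float64(-1.65), 'rms', 0.86, 'grow', np.float64(-0.22), 'mar', [71.8, 58.8])
```

Run:
```python
from h import *
im=cv2.imread('pics/w40.png');s=manip.state();c=cam('wrist',s);ys,xs=np.where(amber(im));w=p2w(c,np.c_[xs,ys],.064)
k=(abs(w[:,1]-.03)<.03)&(w[:,0]>.5)&(w[:,0]<.7);w=w[k];p=np.polyfit(w[:,0],w[:,1],1);print(k.sum(),"door deg",np.degrees(np.arctan(p[0])),"y at .55,.68",np.polyval(p,[.55,.68]))
t=cv2.imread('pics/t40.png');print([r for r in rect(cam('top'),amber(t),.035,60) if .45<r[0]<.72 and -.3<r[1]<.2])
```

```text
27 door deg -0.17498244972618301 y at .55,.68 [0.00874144 0.00834442]
[(0.5795, -0.0395, 61.6, 46.5, -88.5, [296.0, 196.0])]
```

Request:
{"method": "send_rows", "body": {
  "increments": [
    {"dx": 0.3,"dy": -0.15,"dz": -0.05,"yaw": 0,"claw": 1},
    {"dx": 0.8,"dy": -0.3,"dz": -0.05,"yaw": 0,"claw": 1},
    {"dx": 0.8,"dy": -0.3,"dz": -0.05,"yaw": 0,"claw": 1},
    {"dx": 0.8,"dy": -0.3,"dz": -0.05,"yaw": 0,"claw": 1},
    {"dx": 0.8,"dy": -0.3,"dz": -0.05,"yaw": 0,"claw": 1},
    {"dx": 0.8,"dy": -0.3,"dz": -0.05,"yaw": 0,"claw": 1},
    {"dx": 0.8,"dy": -0.3,"dz": -0.05,"yaw": 0,"claw": 1},
    {"dx": 0.8,"dy": -0.3,"dz": -0.05,"yaw": 0,"claw": 1},
    {"dx": 0.8,"dy": -0.3,"dz": -0.05,"yaw": 0,"claw": 1}
  ]
}}

```text
time: 57.68
tool_pos: [0.4574, 0.2377, 0.2401]
tool_rot: [0.0, 0.71, 0.704, -0.0]
contact_force: [0.6, -0.1, 0.5]
gripper_width: 0.002
grasp_force: 0.0
```

Run:
```python
from h import *
t,c,s=shot('top','t41');m=amber(t);print(s['tool_pos'],s['contact_force'])
print([r[:5] for r in rect(c,m,.035,60) if .45<r[0]<.72 and -.3<r[1]<.2])
H,S,V=cv2.split(cv2.cvtColor(t,cv2.COLOR_BGR2HSV));ys,xs=np.where((H<20)&(S>60));w=p2w(c,np.c_[xs,ys],.064)
k=(abs(w[:,1]-.03)<.03)&(w[:,0]>.5)&(w[:,0]<.69);w=w[k];p=np.polyfit(w[:,0],w[:,1],1);print(k.sum(),"door deg",np.degrees(np.arctan(p[0])),np.polyval(p,[.52,.68]))
print(rect(c,(H>105)&(H<130)&(S>120),.012,300))
```

```text
[0.45739038 0.23766104 0.24010563] [ 0.59794886 -0.09080448  0.54478622]
[(0.5795, -0.0395, 61.6, 46.5, -88.5), (0.5899, -0.1344, 61.9, 46.6, -88.3), (0.595, -0.2228, 62.4, 46.8, -88.3)]
174 door deg 1.6434788065996744 [0.02965368 0.03424439]
[(0.6248, 0.3242, 148.9, 120.8, -2.4, [159.0, 176.0])]
```

Everything checks out from above: the three plates are on their blocks, the door lies parallel to the bay end and is shut, and the tray is undisturbed. I'm handing it in.

```bash
python3 -c "
from plant import manip
print(manip.job_done())"
```

```text
the job is handed in; nothing more can be done
None
```

The job is handed in: the finished plate lies flat in the tray, the three black-framed plates lie within about 0.5 mm and 0.3° of their blocks, the amber door was pushed shut, and after that the green button was pressed to its full travel.

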